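Load the electrode clamping bed

TASK

Lift the retaining bar out of its brackets on the storage rack, then move every graphite electrode from the rack into the grooves of the clamping bed, one to a groove. Then swing the cam lever just far enough that the spring pad takes up the gap and holds all the electrodes against the backstop with the pad pressed in about 2 mm; never overrun it to 5 mm or more. Leave the retaining bar lying back in its two rack brackets, centred, and leave the beaker and the screwdriver alone.

Things in the scene. Friction and masses are not known exactly. Their poses are not given: they have to be found in the camera images.
- rack: white electrode rack fixed to the bench, base 120 (x) x 270 (y) x 6 mm, origin under its centre at bench height. Two ridged rails across it at x = -42 and +42 mm form four grooves along x, at y = -72, -24, +24, +72 mm: floors 30 mm up and 20 mm wide, 45-degree ridges 14 mm high between; open between the rails. It stands left or right of the bed, yaw up to 0.2 rad either way.
- bracket_a (a point): saddle of the rack's open-topped steel bracket at rack y = -118 mm, x = 0, 48 mm above the bench; 12 mm wide (y); flared side walls 21 mm high, 28 mm apart at the bottom, 39 mm at the top. The bar's underside rests here.
- bracket_b (a point): the same for the other bracket, at rack y = +118 mm
- bar_grip (a point): centre of the bar's grip block. Retaining bar: flat steel 310 (its y) x 24 x 10 mm, 250 g, upright black grip block on its middle, 14 (x) x 40 (y) x 26 mm high. The point is 23 mm over the bar's underside, axes as the bar's. At first it lies in both brackets, point 71 mm up above rack origin, 2 mm over the electrodes. May be set down on the bench, e.g. 130 mm from the rack centre towards rack -x.
- rod1_mid (a point): centre of graphite electrode 1: a plain dark grey square bar 120 x 16 x 16 mm, about 70 g, all electrodes alike; axis x along its length. Two to four of the four are present, at first in the rack's grooves, any of which may be empty
- rod2_mid (a point): centre of graphite electrode 2: a plain dark grey square bar 120 x 16 x 16 mm, about 70 g, all electrodes alike; axis x along its length. Two to four of the four are present, at first in the rack's grooves, any of which may be empty
- rod3_mid (a point): centre of graphite electrode 3: a plain dark grey square bar 120 x 16 x 16 mm, about 70 g, all electrodes alike; axis x along its length. Two to four of the four are present, at first in the rack's grooves, any of which may be empty
- rod4_mid (a point): centre of graphite electrode 4: a plain dark grey square bar 120 x 16 x 16 mm, about 70 g, all electrodes alike; axis x along its length. Two to four of the four are present, at first in the rack's grooves, any of which may be empty
- bed: clamping bed fixed to the bench, aluminium base 210 mm wide (y), 6 mm thick; origin at bench height midway between its two ridged rails. Four grooves along x exactly like the rack's, at y = -72, -24, +24, +72 mm, floors 30 mm up. An electrode in a groove has its centre 38 mm up; against the backstop its centre is at x = +2 mm and its other end at x = -58 mm.
- backstop (a point): point on the face of the bed's upright backstop plate (52 mm high, 210 mm wide), at bed x = +62 mm, 38 mm up; electrodes are pressed against it in the bed's +x direction
- pad_face (a point): middle of the front face of the black rubber spring pad, facing the backstop along bed x (axes as the bed's). The pad is 170 mm wide, its top 46 mm above the bench. It rides on the jaw, which the cam pushes towards the backstop. With electrodes against the backstop the gap still to take up is -58 mm minus this point's bed x: 7 to 16 mm with the lever at 0.
- clamp_pad (a joint): how far the pad is pressed back into its jaw against its springs, m: 0 free, 0.009 at most; springs 3 N at 0, then 2 N per mm. It starts to give once all the electrodes are against the backstop.
- cam_lever (a joint): angle of the cam lever, rad: 0 to 1.9, starts 0 to 0.25. It turns counter-clockwise seen from above. At 0 the arm points along the bed's +y, at 1.57 along the bed's -x. The eccentric moves jaw and pad towards the backstop evenly, by 12 mm per rad. Stiff (0.35 N m) and stays where it is left.
- lever_knob (a point): mid-height of the upright black round knob at the end of the cam lever: 18 mm diameter, from 69 to 111 mm above the bench, centred at 90 mm; it goes round the cam axis at 85 mm radius. Arm under it 8 mm thick, top at 70 mm.
- cam_axis (a point): point on the vertical axis of the cam lever, 66 mm above the bench, fixed; axes as the bed's
- beaker: clear beaker 70 mm across, 90 mm tall, origin under it; bystander
- screwdriver: red-handled screwdriver lying on the bench; bystander
Not all that is in view belongs to the job. What is shaped like the part that bears pad_face but green or orange is not meant.

How it is judged:
By the outcome, as a careful person would: the job done as asked, in the order asked, and still so for the second after the job is handed in, with the robot touching nothing.
Of rod1, rod2, rod3, rod4 only 2 to 4 are there at a start; the rules pass over those that are not, and their reading is None.
At some moment in a run one of bar may be knocked a few centimetres aside while the robot is not near it.
Once in a run the grip may slacken for a moment while it holds something.
It also fails if it takes over 210 s, if anything falls off the work surface, if the arm or the gripper's body presses on something with over 40 N, if the wrist force passes 120 N, or if a joint passes its speed limit or range.

ROBOT

A 6-joint arm with a two-finger parallel gripper is mounted at the origin on the work surface. World frame = base frame: x ahead of the robot, y to its left, z up, the work surface at z = 0. Lengths are in m, angles in rad, forces in N, time in s.
With the tool pointing down it reaches from about 0.35 to 0.775 m from the base axis. Payload 5.5 kg.
Tool frame: the origin (TCP) lies where the fingers leave the gripper's body, on its centre line; the fingertips stand 73 mm ahead of it and the grasp point (between the pads) lies 54 mm ahead of it; z points along the fingers, y is the direction in which the jaws open and shut (so a half turn about z gives the same grasp; the last joint's range is limited). The gripper opens to 85 mm and grips with 20 to 120 N. Pads are 22 mm wide; open, the fingers measure 114 mm over their backs; the gripper's body (76 mm by 85 mm) begins 54 mm behind the grasp point. The pads swing forward as they close: fully open they stand 13 mm farther back than shut.
Start: joints at [1.148, 0.313, 0.046, 1.304, 0, 1.431], TCP at [0.16, 0.552, 0.304] pointing down, gripper open.
Joint ranges: [-2.76, 2.76], [-0.86, 1.69], [-1.03, 1.26], [-2.2, 2.34], [-1.47, 1.5], [-3.14, 3.14]. Speed limits (rad/s): [2.57, 2.57, 3.14, 3.14, 3.14, 3.14].

INTERFACE

Orientations are given as a unit quaternion [w, x, y, z].
In Python, from workcell import env, read_camera, job, cut_out gives the robot as it stands.
- The arm moves only by the tool servo_tool, never from a script. Its argument "deltas" is a list of rows, each an object of numbers: "dx", "dy", "dz": the shift along the world's x, y, z in mm; "rx", "ry", "rz": the turn, a rotation vector about the world's x, y, z in rad; "fingers": the closure, from -1 (fully open) to 1 (shut). A call has 1 to 8 rows; each row shifts and turns the commanded pose from where the row before left it; what a row does not reach is not made up. A row lasts 1/10 s, in which the tool goes at most 50 mm and 8.59 degrees, less where a joint would pass 70% of its speed; a pose out of reach is approached as far as the arm can. A call is refused whole if a number of a shift passes 50 or a number of a turn 0.15, either way. A call with a gripper value outside its range is refused whole. The fingers move at their own pace and stop on an object; "newtons" is the grip in N (left out, the last holds). Time passes only in rows, so rows that do not move let the fingers close. It gives the time, the measured TCP pose, the force and the opening at its end, in the units of the state.
- env.get_state(): the state, without advancing time (a new reading comes with each control period).
- read_camera(name): name is "scene" or "top" or "wrist"; returns a dict with "img" (384x512x3 uint8, red, green, blue), "intrinsics" (3x3 intrinsics, pixels), "extrinsics" (4x4, takes a point from camera to world coordinates); the wrist camera has in their place "hand_eye" (4x4, takes a point from camera to tool coordinates, whose origin is the TCP and whose axes are the flange's). Camera axes: x right, y down, z forward; pixel columns grow to the right and rows downward; lengths in m; the calibration is good to about 2 mm. The wrist camera is an equidistant fisheye: a pixel r from the principal point sees the ray r / f radians off the axis. A picture is of the moment at which its call begins: read the wrist's pose just before it. There is no depth.
- job.hand_in(): hands the job in, once; it reports no verdict.
Trained networks look in the newest picture that a camera, given by its name, has taken for a name from the list of things; names that differ only in an ending like _2 or _b are one class to them, and where a whole thing is asked for, a point or a joint stands for the part that bears it (a point fixed in the world has none). Each returns a list of dicts, best first, with "confidence" (0 to 1); they miss things now and then, are a little off and sometimes report something else, mostly with a low value. They report only what shows in the picture. A call takes as long as a camera call. They do not tell look-alikes from the thing itself.
- cut_out(target, camera): "region" (384x512 bool, what is visible of it) and "extent" ([left, top, right, bottom] in pixels, round what is visible of it).
The state is a dict: "clock": time; "joint_pos": joint angles; "qvel": joint speeds; "tau": joint torques, N m; "tcp_pos": TCP position; "orientation": TCP orientation; "wrist_force": force on the tool from outside, world axes, zero at the start; "ft_torque": the same for the moment, N m; "finger_gap": finger opening in m.
Only numpy, scipy, OpenCV 4.12 (cv2) and the standard library are available. Lean on these libraries where they do the work, as an engineer would, in place of code of your own. Each camera call takes 0.05 s, during which the arm holds its last target. There are 200 camera calls.

## Working session

There is one attempt and no reset: what is moved stays moved. The work goes in short steps, Python scripts to look and compute and a tool call to move; the robot and the scene stay as the last step left them, time stands still between calls to the robot, and variables do not carry over. Pictures are saved under pics/ and viewed, about 12 in all and at most 16, crops included, and the job is handed in when it is done.

Besides the shell and the picture viewer there is one more tool, called after ">>>" as a command line: name --argument value ..., lists and objects as JSON in quotes. servo_tool: Moves the arm, as the interface text tells. Its arguments: {"type":"object","properties":{"deltas":{"type":"array"},"newtons":{"type":"number"}},"required":["deltas"]}

```bash
ls; mkdir -p pics; cat > h.py <<'E'
import numpy as np, cv2
from workcell import env, read_camera, job, cut_out
def save(c,n):
    d=read_camera(c); cv2.imwrite(f'pics/{n}.png',d['img'][:,:,::-1]); return d
def ray(d,u,v):
    K=np.array(d['intrinsics']);E=np.array(d['extrinsics'])
    return E[:3,3],E[:3,:3]@np.linalg.inv(K)@[u,v,1]
def at(d,u,v,z):
    o,r=ray(d,u,v); return o+r*(z-o[2])/r[2]
def proj(d,p):
    K=np.array(d['intrinsics']);E=np.array(d['extrinsics'])
    q=K@(E[:3,:3].T@(np.array(p)-E[:3,3])); return q[:2]/q[2]
E
python3 - <<'E'
from h import *
for c in ['scene','top']:
    d=save(c,c+'1')
    print(c,np.round(d['intrinsics'],1).tolist(),np.round(d['extrinsics'],3).tolist())
a=cv2.imread('pics/scene1.png');b=cv2.imread('pics/top1.png')
cv2.imwrite('pics/s1.png',cv2.resize(a,(800,600),interpolation=2));cv2.imwrite('pics/t1.png',cv2.resize(b,(800,600),interpolation=2))
print(env.get_state())
E
```

```text
pics
scene [[420.6, 0.0, 257.1], [0.0, 420.6, 187.4], [0.0, 0.0, 1.0]] [[0.638, 0.562, -0.526, 1.106], [0.77, -0.469, 0.433, -0.409], [-0.003, -0.681, -0.732, 0.906], [0.0, 0.0, 0.0, 1.0]]
top [[369.4, 0.0, 257.7], [0.0, 369.4, 190.6], [0.0, 0.0, 1.0]] [[-0.02, -0.998, 0.057, 0.45], [-1.0, 0.021, 0.02, 0.075], [-0.021, -0.057, -0.998, 1.089], [0.0, 0.0, 0.0, 1.0]]
{'clock': 0.1, 'joint_pos': array([1.14841582e+00, 3.13947465e-01, 4.50985133e-02, 1.30362636e+00,
       2.67300798e-05, 1.43119657e+00]), 'qvel': array([-1.49905398e-03, -4.43713089e-04,  1.61977756e-03, -1.37212233e-03,
        7.74300755e-05, -7.53741486e-04]), 'tau': array([ 4.06279971e-03, -4.81724811e+01,  2.99243599e+01,  1.27120127e-02,
       -4.66551683e-05, -7.65072059e-07]), 'tcp_pos': array([0.16030212, 0.55184679, 0.30308777]), 'orientation': array([-2.45637856e-04,  1.40919710e-01,  9.90020672e-01, -8.02861680e-04]), 'wrist_force': array([-0.63214026,  0.35566913, -1.3591947 ]), 'ft_torque': array([-0.00204063, -0.02670574,  0.0052002 ]), 'finger_gap': 0.08546114314552165}
```

View pics/s1.png

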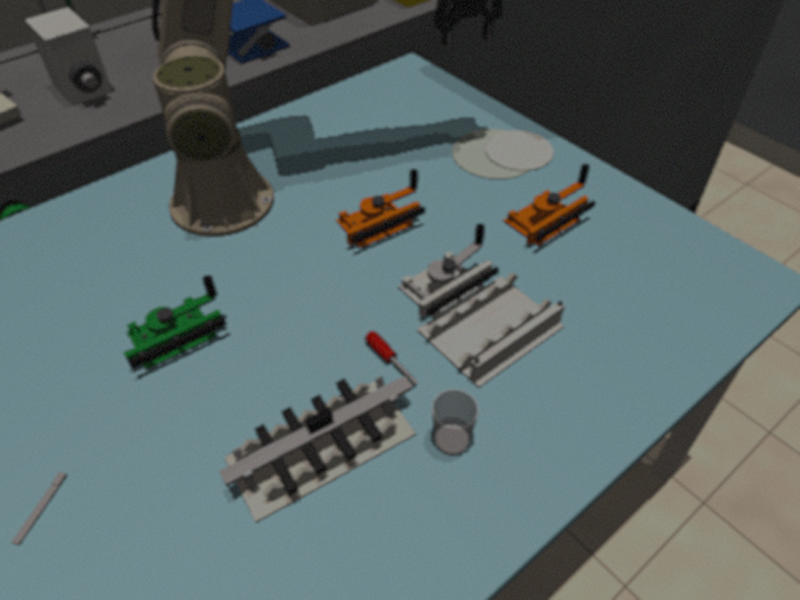

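View pics/t1.png

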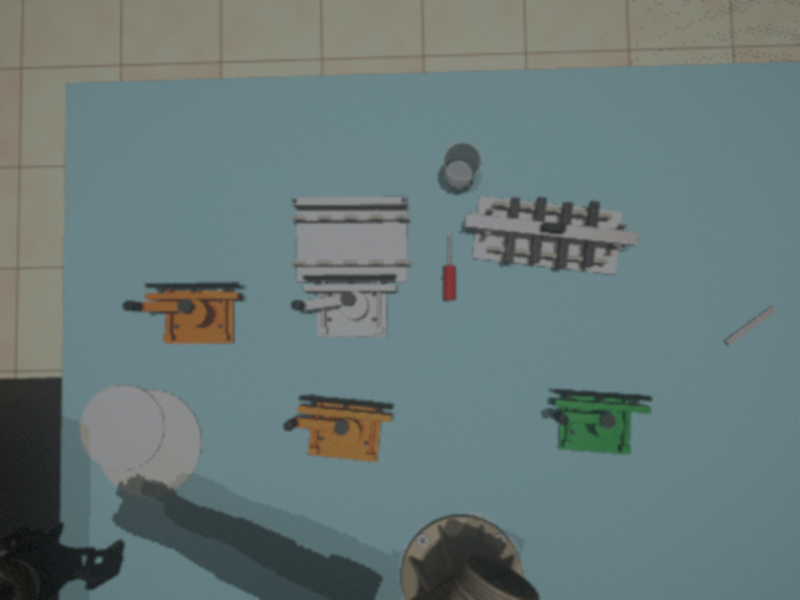

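Both pictures show the same layout. In t1 the grey bed is at (350,240), with its grey clamp and black pad at (350,280). The knob is at (300,305). The rack is at (548,235) with four rods and the bar. The orange units (200,310) and (345,425) and the green one (600,420) are look-alikes; the grey one adjoining the bed is the one meant. I'll enlarge it to confirm.

```bash
python3 - <<'E'
from h import *
d=read_camera('top'); im=d['img'][:,:,::-1]
a=im[115:225,175:275]; b=im[115:185,285:420]
A=cv2.resize(a,None,fx=4,fy=4,interpolation=2)
B=cv2.resize(b,(400,207),interpolation=2)
out=np.zeros((440,800,3),np.uint8); out[:,:400]=A; out[:207,400:]=B
cv2.imwrite('pics/c2.png',out)
for n in ['rack','bed','bar_grip','rod1_mid','pad_face','lever_knob','cam_lever','beaker','screwdriver']:
    for c in ['top']:
        for r in cut_out(n,c):
            m=r['region'].astype(np.uint8); pts=cv2.findNonZero(m)
            print(n,c,round(r['confidence'],2),np.round(r['extent']).tolist(), [np.round(x,1).tolist() if not np.isscalar(x) else round(x,1) for x in cv2.minAreaRect(pts)], int(m.sum()))
E
```

```text
rack top 0.62 [304.0, 124.0, 400.0, 175.0] [[351.1, 150.5], [95.7, 41.2], 6.3] 2159
bed top 0.8 [188.0, 125.0, 263.0, 181.0] [[223.8, 151.6], [74.0, 53.8], 0.9] 3641
bar_grip top 0.85 [296.0, 138.0, 407.0, 157.0] [[352.5, 146.5], [111.5, 10.7], 6.2] 1063
pad_face top 0.66 [196.0, 176.0, 252.0, 178.0] [[223.5, 177.0], [57.0, 2.0], -0.0] 148
pad_face top 0.59 [357.0, 249.0, 418.0, 258.0] [[387.0, 253.0], [58.2, 3.2], 3.2] 69
pad_face top 0.53 [191.0, 256.0, 251.0, 261.0] [[220.5, 257.0], [57.3, 3.4], 5.7] 172
pad_face top 0.46 [91.0, 182.0, 152.0, 185.0] [[122.5, 182.5], [59.0, 3.0], 0.0] 179
lever_knob top 0.83 [180.0, 267.0, 229.0, 289.0] [[205.5, 276.0], [47.2, 17.2], 1.9] 467
lever_knob top 0.82 [78.0, 188.0, 132.0, 206.0] [[105.5, 199.0], [16.0, 53.0], 90.0] 481
lever_knob top 0.59 [184.0, 183.0, 232.0, 204.0] [[210.5, 194.5], [17.0, 49.0], 90.0] 512
lever_knob top 0.59 [353.0, 265.0, 398.0, 283.0] [[377.0, 267.9], [44.4, 18.4], 20.3] 499
cam_lever top 0.96 [187.0, 187.0, 236.0, 203.0] [[210.5, 195.0], [16.0, 47.0], 90.0] 437
cam_lever top 0.75 [183.0, 266.0, 228.0, 286.0] [[205.9, 276.0], [48.1, 17.1], 2.0] 453
cam_lever top 0.71 [80.0, 192.0, 134.0, 211.0] [[106.4, 195.1], [55.5, 18.7], 14.4] 539
cam_lever top 0.58 [354.0, 264.0, 395.0, 281.0] [[375.5, 272.0], [18.0, 43.0], 90.0] 459
beaker top 0.67 [284.0, 92.0, 307.0, 121.0] [[295.0, 105.5], [29.0, 24.0], 90.0] 580
screwdriver top 0.66 [282.0, 150.0, 290.0, 192.0] [[286.5, 170.0], [42.0, 9.0], 90.0] 243
```

View pics/c2.png

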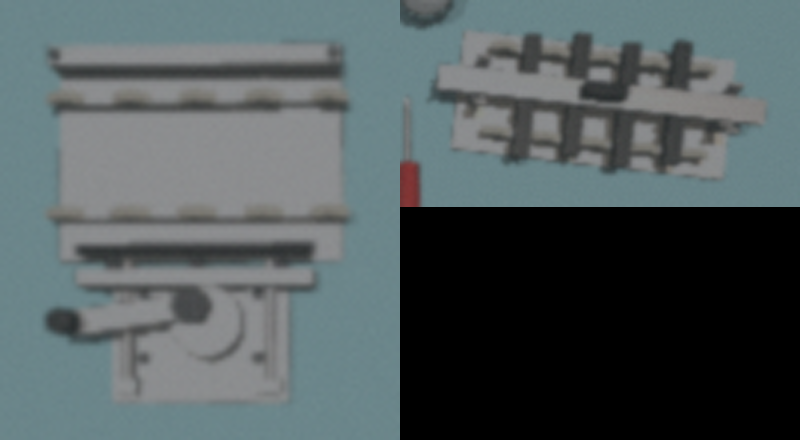

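The grey clamp next to the bed is confirmed (crop 2: pad at (195,250), knob (62,320), cam (190,305)). The rack has four rods.

```bash
python3 - <<'E'
from h import *
d=read_camera('top')
L=lambda x,y:(175+x/4,115+y/4)
R=lambda x,y:(285+(x-400)*135/400,115+y*70/207)
def P(n,uv,z): print(n,np.round(at(d,*uv,z)*1000,1)[:2])
P('bedbaseL',L(60,150),.006);P('bedbaseR',L(342,150),.006)
P('railL far',L(65,97),.044);P('rail far R',L(330,97),.044)
P('railn L',L(65,213),.044);P('railn R',L(330,213),.044)
P('backstop L',L(58,65),.052);P('backstop R',L(342,65),.052)
P('padL',L(78,244),.046);P('padR',L(313,243),.046)
P('knobtop',L(62,318),.111);P('cam',L(188,301),.08)
P('grip',R(604,88),.084);P('barL',R(438,78),.058);P('barR',R(764,110),.058)
for i,(a,b) in enumerate([((531,37),(518,157)),((581,37),(570,158)),((631,45),(620,167)),((683,44),(670,163))]): P(i,R(*a),.046);P(i,R(*b),.046)
P('rack c',R(463,32),.006);P('',R(735,60),.006);P('',R(453,149),.006);P('',R(723,178),.006)
for n in ['rack','bed','bar_grip']:
  s=read_camera('scene')
  r=cut_out(n,'scene')[0]; print(n,r['extent'],r['confidence'])
E
```

```text
bedbaseL [628.8 295.4]
bedbaseR [623.9  86.4]
railL far [660.7 283.7]
rail far R [656.1  93.8]
railn L [577.2 284.5]
railn R [572.9  95.4]
backstop L [682.2 286.9]
backstop R [677.2  84.7]
padL [554.6 275. ]
padR [551.6 107.9]
knobtop [498.8 273.8]
cam [510.2 193.3]
grip [ 626.7 -169.5]
barL [644.6 -19.7]
barR [ 606.8 -324.8]
0 [ 684.5 -110.8]
0 [568.8 -94.9]
1 [ 683.3 -158.6]
1 [ 566.7 -144.2]
2 [ 674.3 -205.9]
2 [ 557.1 -191.3]
3 [ 674.1 -255.4]
3 [ 559.8 -238.7]
rack c [700.2 -50.5]
 [ 665.3 -318.6]
 [582.8 -37.4]
 [ 548. -302.]
rack [144.1, 238.0, 265.0, 335.3] 0.81
bed [269.6, 175.5, 360.6, 249.1] 0.95
bar_grip [141.5, 244.8, 267.1, 311.8] 0.73
```

>>> servo_tool --deltas '[{"dx":26,"dy":-40,"dz":-3,"rz":-0.079},{"dx":26,"dy":-40,"dz":-3,"rz":-0.079},{"dx":26,"dy":-40,"dz":-3,"rz":-0.079},{"dx":26,"dy":-40,"dz":-3,"rz":-0.079},{"dx":26,"dy":-40,"dz":-3,"rz":-0.079},{"dx":26,"dy":-40,"dz":-3,"rz":-0.079}]' --newtons 60

```text
invalid input at $.deltas[0]: expected keys dx, dy, dz, rx, ry, rz, fingers
```

>>> servo_tool --deltas '[{"dx":26,"dy":-40,"dz":-3,"rz":-0.079},{"dx":26,"dy":-40,"dz":-3,"rz":-0.079},{"dx":26,"dy":-40,"dz":-3,"rz":-0.079},{"dx":26,"dy":-40,"dz":-3,"rz":-0.079},{"dx":26,"dy":-40,"dz":-3,"rz":-0.079},{"dx":26,"dy":-40,"dz":-3,"rz":-0.079}]'

```text
invalid input at $.deltas[0]: expected keys dx, dy, dz, rx, ry, rz, fingers
```

>>> servo_tool --deltas '[{"dx":26,"dy":-40,"dz":-3,"rz":-0.079},{"dx":26,"dy":-40,"dz":-3,"rz":-0.079},{"dx":26,"dy":-40,"dz":-3,"rz":-0.079},{"dx":26,"dy":-40,"dz":-3,"rz":-0.079},{"dx":26,"dy":-40,"dz":-3,"rz":-0.079},{"dx":26,"dy":-40,"dz":-3,"rz":-0.079},{},{}]'

```text
invalid input at $.deltas[0]: expected keys dx, dy, dz, rx, ry, rz, fingers
```

>>> servo_tool --deltas '[{"dx":26,"dy":-40,"dz":-3,"rx":0,"ry":0,"rz":-0.079,"fingers":-1},{"dx":26,"dy":-40,"dz":-3,"rx":0,"ry":0,"rz":-0.079,"fingers":-1},{"dx":26,"dy":-40,"dz":-3,"rx":0,"ry":0,"rz":-0.079,"fingers":-1},{"dx":26,"dy":-40,"dz":-3,"rx":0,"ry":0,"rz":-0.079,"fingers":-1},{"dx":26,"dy":-40,"dz":-3,"rx":0,"ry":0,"rz":-0.079,"fingers":-1},{"dx":26,"dy":-40,"dz":-3,"rx":0,"ry":0,"rz":-0.079,"fingers":-1}]' --newtons 60

```text
clock: 1.55
tcp_pos: [0.3171, 0.3106, 0.2861]
orientation: [0.0, 0.371, 0.929, 0.0]
wrist_force: [1.5, 0.4, -0.8]
finger_gap: 0.0853
```

>>> servo_tool --deltas '[{"dx":26,"dy":-40,"dz":-3,"rx":0,"ry":0,"rz":-0.079,"fingers":-1},{"dx":26,"dy":-40,"dz":-3,"rx":0,"ry":0,"rz":-0.079,"fingers":-1},{"dx":26,"dy":-40,"dz":-3,"rx":0,"ry":0,"rz":-0.079,"fingers":-1},{"dx":26,"dy":-40,"dz":-3,"rx":0,"ry":0,"rz":-0.079,"fingers":-1},{"dx":26,"dy":-40,"dz":-3,"rx":0,"ry":0,"rz":-0.079,"fingers":-1},{"dx":26,"dy":-40,"dz":-3,"rx":0,"ry":0,"rz":-0.079,"fingers":-1}]'

```text
clock: 2.15
tcp_pos: [0.4733, 0.0703, 0.2681]
orientation: [0.0, 0.579, 0.816, 0.0]
wrist_force: [0.4, 0.9, -0.7]
finger_gap: 0.0851
```

>>> servo_tool --deltas '[{"dx":26,"dy":-40,"dz":-3,"rx":0,"ry":0,"rz":-0.079,"fingers":-0.2},{"dx":26,"dy":-40,"dz":-3,"rx":0,"ry":0,"rz":-0.079,"fingers":-0.2},{"dx":26,"dy":-40,"dz":-3,"rx":0,"ry":0,"rz":-0.079,"fingers":-0.2},{"dx":26,"dy":-40,"dz":-3,"rx":0,"ry":0,"rz":-0.079,"fingers":-0.2},{"dx":26,"dy":-40,"dz":-3,"rx":0,"ry":0,"rz":-0.079,"fingers":-0.2},{"dx":26,"dy":-40,"dz":-3,"rx":0,"ry":0,"rz":-0.079,"fingers":-0.2},{"dx":0,"dy":0,"dz":0,"rx":0,"ry":0,"rz":0,"fingers":-0.2}]'

```text
clock: 2.85
tcp_pos: [0.6307, -0.1732, 0.2475]
orientation: [0.001, 0.755, 0.656, -0.0]
wrist_force: [-1.2, 0.1, -1.0]
finger_gap: 0.0511
```

```bash
cat >> h.py <<'E'
from scipy.spatial.transform import Rotation as Ro
def tcp():
    s=env.get_state(); T=np.eye(4); q=s['orientation']; T[:3,:3]=Ro.from_quat([q[1],q[2],q[3],q[0]]).as_matrix(); T[:3,3]=s['tcp_pos']; return T
def wrist(n=None):
    T=tcp(); d=read_camera('wrist'); d['W']=T@np.array(d['hand_eye'])
    if n: cv2.imwrite(f'pics/{n}.png',d['img'][:,:,::-1])
    return d
def wat(d,u,v,z):
    K=np.array(d['intrinsics']); x,y=u-K[0,2],v-K[1,2]; r=np.hypot(x,y); t=r/K[0,0]
    c=np.array([np.sin(t)*x/(r+1e-9),np.sin(t)*y/(r+1e-9),np.cos(t)]); w=d['W'][:3,:3]@c; o=d['W'][:3,3]
    return o+w*(z-o[2])/w[2]
def wproj(d,p):
    K=np.array(d['intrinsics']); c=d['W'][:3,:3].T@(np.array(p)-d['W'][:3,3]); t=np.arctan2(np.hypot(c[0],c[1]),c[2]); a=np.arctan2(c[1],c[0])
    return np.array([K[0,2]+K[0,0]*t*np.cos(a),K[1,2]+K[0,0]*t*np.sin(a)])
def ortho(d,c,yaw,z,w,h,s=4):
    """rectified view of plane z round c: picture right = -local y, up = local x; s px per mm /.. s px per 1 mm"""
    W,H=int(w*s),int(h*s); K=np.array(d['intrinsics'])
    X,Y=np.meshgrid(np.arange(W),np.arange(H)); ly=-(X/s-w/2)/1000; lx=-(Y/s-h/2)/1000
    px=c[0]+lx*np.cos(yaw)-ly*np.sin(yaw); py=c[1]+lx*np.sin(yaw)+ly*np.cos(yaw)
    P=np.stack([px,py,np.full_like(px,z)],-1)-d['W'][:3,3]; C=P@d['W'][:3,:3]
    t=np.arctan2(np.hypot(C[...,0],C[...,1]),C[...,2]); a=np.arctan2(C[...,1],C[...,0])
    return cv2.remap(d['img'][:,:,::-1].copy(),(K[0,2]+K[0,0]*t*np.cos(a)).astype(np.float32),(K[1,2]+K[0,0]*t*np.sin(a)).astype(np.float32),1)
E
python3 - <<'E'
from h import *
d=wrist('w3'); print(np.round(d['intrinsics'],1).tolist(),np.round(d['hand_eye'],3).tolist()); T=tcp(); print(T)
im=ortho(d,(.624,-.174),-.13,.046,370,200,2.1); cv2.imwrite('pics/o3.png',im); print(im.shape)
E
```

```text
[[297.3, 0.0, 256.9], [0.0, 297.3, 190.3], [0.0, 0.0, 1.0]] [[-0.0, -0.96, -0.278, 0.071], [1.0, 0.0, -0.0, -0.0], [0.0, -0.278, 0.96, -0.07], [0.0, 0.0, 0.0, 1.0]]
[[ 1.37057188e-01  9.90562284e-01 -1.29933825e-03  6.29236644e-01]
 [ 9.90563108e-01 -1.37056753e-01  4.18828204e-04 -1.70625622e-01]
 [ 2.36792341e-04 -1.34447995e-03 -9.99999068e-01  2.48026856e-01]
 [ 0.00000000e+00  0.00000000e+00  0.00000000e+00  1.00000000e+00]]
(420, 777, 3)
```

View pics/o3.png

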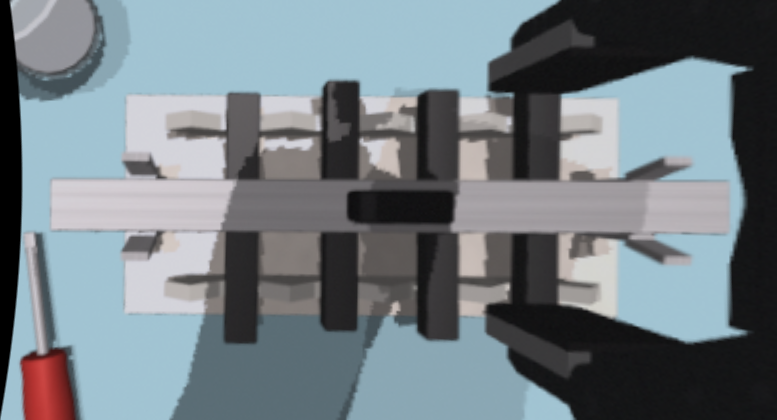

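The rectified close view (view 4) shows the four rods at px x = 243, 341, 438 and 536, the grip block at (401,206), and the bar running from 50 to 728 along y=206.

```bash
cat >> h.py <<'E'
def o2w(d,c,yaw,z,w,h,s,u,v,z2):
    ly=-(u/s-w/2)/1000; lx=-(v/s-h/2)/1000
    p=np.array([c[0]+lx*np.cos(yaw)-ly*np.sin(yaw),c[1]+lx*np.sin(yaw)+ly*np.cos(yaw),z]); o=d['W'][:3,3]
    return o+(p-o)*(z2-o[2])/(z-o[2])
E
python3 - <<'E'
from h import *
d=wrist(); a=(d,(.624,-.174),-.13,.046,370,200,2.1)
for n,u,v,z in [('grip',401,206,.084),('barL',50,205,.058),('barR',728,206,.058),('rackTL',125,95,.006),('TR',619,99,.006),('BL',124,313,.006),('BR',617,317,.006),('r1',243,217.5,.046),('r2',341,206,.046),('r3',438,214.5,.046),('r4',536,216,.046)]:
    print(n,np.round(o2w(*a,u,v,z)[:2]*1000,1))
print(tcp()[:3,3],env.get_state()['finger_gap'])
E
```

```text
grip [ 627.1 -169. ]
barL [646.9 -18.2]
barR [ 606.4 -324.2]
rackTL [702.7 -50.3]
TR [ 665.6 -317.6]
BL [584.7 -34.3]
BR [ 547.7 -301.1]
r1 [ 629.4 -104.8]
r2 [ 628.8 -151.8]
r3 [ 618.8 -197.1]
r4 [ 612.1 -243.3]
[ 0.62843268 -0.16887595  0.24866511] 0.05136166712575457
```

>>> servo_tool --deltas '[{"dx":-1,"dy":-1,"dz":-40,"rx":0,"ry":0,"rz":0,"fingers":-0.2},{"dx":0,"dy":0,"dz":-40,"rx":0,"ry":0,"rz":0,"fingers":-0.2},{"dx":0,"dy":0,"dz":-20,"rx":0,"ry":0,"rz":0,"fingers":-0.2},{"dx":0,"dy":0,"dz":-12,"rx":0,"ry":0,"rz":0,"fingers":-0.2},{"dx":0,"dy":0,"dz":0,"rx":0,"ry":0,"rz":0,"fingers":1},{"dx":0,"dy":0,"dz":0,"rx":0,"ry":0,"rz":0,"fingers":1},{"dx":0,"dy":0,"dz":0,"rx":0,"ry":0,"rz":0,"fingers":1},{"dx":0,"dy":0,"dz":0,"rx":0,"ry":0,"rz":0,"fingers":1}]' --newtons 80

```text
clock: 3.75
tcp_pos: [0.6284, -0.1688, 0.1401]
orientation: [0.001, 0.753, 0.658, 0.001]
wrist_force: [-1.6, 1.2, 5.2]
finger_gap: 0.0124
```

>>> servo_tool --deltas '[{"dx":0,"dy":0,"dz":0,"rx":0,"ry":0,"rz":0,"fingers":1},{"dx":0,"dy":0,"dz":0,"rx":0,"ry":0,"rz":0,"fingers":1},{"dx":0,"dy":0,"dz":5,"rx":0,"ry":0,"rz":0,"fingers":1},{"dx":0,"dy":0,"dz":5,"rx":0,"ry":0,"rz":0,"fingers":1}]'

```text
clock: 4.15
tcp_pos: [0.6273, -0.1689, 0.1481]
orientation: [-0.0, 0.753, 0.658, -0.0]
wrist_force: [-0.4, -0.7, -3.0]
finger_gap: 0.0119
```

>>> servo_tool --deltas '[{"dx":0,"dy":0,"dz":15,"rx":0,"ry":0,"rz":0,"fingers":1},{"dx":0,"dy":0,"dz":20,"rx":0,"ry":0,"rz":0,"fingers":1},{"dx":0,"dy":0,"dz":20,"rx":0,"ry":0,"rz":0,"fingers":1},{"dx":-24,"dy":-5,"dz":0,"rx":0,"ry":0,"rz":0,"fingers":1},{"dx":-24,"dy":-5,"dz":0,"rx":0,"ry":0,"rz":0,"fingers":1},{"dx":-24,"dy":-5,"dz":0,"rx":0,"ry":0,"rz":0,"fingers":1},{"dx":-24,"dy":-5,"dz":0,"rx":0,"ry":0,"rz":0,"fingers":1},{"dx":-24,"dy":-5,"dz":0,"rx":0,"ry":0,"rz":0,"fingers":1}]'

```text
clock: 4.95
tcp_pos: [0.5064, -0.194, 0.203]
orientation: [0.0, 0.753, 0.658, -0.0]
wrist_force: [0.8, 0.6, -2.6]
finger_gap: 0.012
```

>>> servo_tool --deltas '[{"dx":-22,"dy":-6,"dz":0,"rx":0,"ry":0,"rz":0,"fingers":1},{"dx":0,"dy":0,"dz":-30,"rx":0,"ry":0,"rz":0,"fingers":1},{"dx":0,"dy":0,"dz":-30,"rx":0,"ry":0,"rz":0,"fingers":1},{"dx":0,"dy":0,"dz":-30,"rx":0,"ry":0,"rz":0,"fingers":1},{"dx":0,"dy":0,"dz":-10,"rx":0,"ry":0,"rz":0,"fingers":1},{"dx":0,"dy":0,"dz":0,"rx":0,"ry":0,"rz":0,"fingers":1}]'

```text
clock: 5.55
tcp_pos: [0.4844, -0.1993, 0.1017]
orientation: [-0.002, 0.753, 0.658, -0.001]
wrist_force: [-0.3, 0.1, -2.1]
finger_gap: 0.0125
```

>>> servo_tool --deltas '[{"dx":0,"dy":0,"dz":-5,"rx":0,"ry":0,"rz":0,"fingers":1},{"dx":0,"dy":0,"dz":-4,"rx":0,"ry":0,"rz":0,"fingers":1},{"dx":0,"dy":0,"dz":0,"rx":0,"ry":0,"rz":0,"fingers":1}]'

```text
clock: 5.85
tcp_pos: [0.4859, -0.2, 0.0944]
orientation: [0.001, 0.753, 0.658, 0.0]
wrist_force: [0.5, -0.1, -2.9]
finger_gap: 0.0122
```

>>> servo_tool --deltas '[{"dx":0,"dy":0,"dz":-2,"rx":0,"ry":0,"rz":0,"fingers":1},{"dx":0,"dy":0,"dz":-2,"rx":0,"ry":0,"rz":0,"fingers":1},{"dx":0,"dy":0,"dz":0,"rx":0,"ry":0,"rz":0,"fingers":1}]'

```text
clock: 6.15
tcp_pos: [0.4859, -0.2, 0.0921]
orientation: [0.001, 0.753, 0.658, 0.0]
wrist_force: [-4.8, 2.1, 12.7]
finger_gap: 0.0119
```

>>> servo_tool --deltas '[{"dx":0,"dy":0,"dz":0,"rx":0,"ry":0,"rz":0,"fingers":-0.3},{"dx":0,"dy":0,"dz":0,"rx":0,"ry":0,"rz":0,"fingers":-0.3},{"dx":0,"dy":0,"dz":0,"rx":0,"ry":0,"rz":0,"fingers":-0.3},{"dx":0,"dy":0,"dz":20,"rx":0,"ry":0,"rz":0,"fingers":-0.3},{"dx":0,"dy":0,"dz":40,"rx":0,"ry":0,"rz":0,"fingers":-0.3},{"dx":0,"dy":0,"dz":40,"rx":0,"ry":0,"rz":0,"fingers":-0.3},{"dx":0,"dy":0,"dz":40,"rx":0,"ry":0,"rz":0.14,"fingers":0.2},{"dx":14,"dy":3,"dz":20,"rx":0,"ry":0,"rz":0.14,"fingers":0.2}]'

```text
clock: 6.95
tcp_pos: [0.4996, -0.1974, 0.2537]
orientation: [0.002, 0.652, 0.758, 0.0]
wrist_force: [1.2, -0.2, 0.1]
finger_gap: 0.0342
```

>>> servo_tool --deltas '[{"dx":14,"dy":3,"dz":0,"rx":0,"ry":0,"rz":0.143,"fingers":0.2},{"dx":14,"dy":3,"dz":0,"rx":0,"ry":0,"rz":0.143,"fingers":0.2},{"dx":14,"dy":3,"dz":0,"rx":0,"ry":0,"rz":0.143,"fingers":0.2},{"dx":14,"dy":3,"dz":0,"rx":0,"ry":0,"rz":0.143,"fingers":0.2},{"dx":14,"dy":3,"dz":0,"rx":0,"ry":0,"rz":0.143,"fingers":0.2},{"dx":14,"dy":3,"dz":0,"rx":0,"ry":0,"rz":0.143,"fingers":0.2},{"dx":14,"dy":3,"dz":0,"rx":0,"ry":0,"rz":0.143,"fingers":0.2},{"dx":14,"dy":2,"dz":0,"rx":0,"ry":0,"rz":0.143,"fingers":0.2}]'

```text
clock: 7.75
tcp_pos: [0.612, -0.1736, 0.2495]
orientation: [-0.0, 0.137, 0.991, 0.0]
wrist_force: [0.0, -0.2, 0.3]
finger_gap: 0.0342
```

>>> servo_tool --deltas '[{"dx":13,"dy":2,"dz":0,"rx":0,"ry":0,"rz":0.143,"fingers":0.2},{"dx":0,"dy":0,"dz":0,"rx":0,"ry":0,"rz":0,"fingers":0.2},{"dx":0,"dy":0,"dz":0,"rx":0,"ry":0,"rz":0,"fingers":0.2}]'

```text
clock: 8.05
tcp_pos: [0.6242, -0.1717, 0.2493]
orientation: [-0.001, 0.07, 0.998, 0.0]
wrist_force: [0.7, -0.9, 0.1]
finger_gap: 0.0344
```

```bash
python3 - <<'E'
from h import *
d=wrist('w5'); T=tcp(); print(np.round(T,4),env.get_state()['finger_gap'])
im=ortho(d,(.59,-.174),-.135,.046,370,260,2.1); cv2.imwrite('pics/o5.png',im); print(im.shape)
E
```

```text
[[-9.901e-01  1.403e-01 -1.100e-03  6.239e-01]
 [ 1.403e-01  9.901e-01  4.000e-04 -1.718e-01]
 [ 1.100e-03  2.000e-04 -1.000e+00  2.495e-01]
 [ 0.000e+00  0.000e+00  0.000e+00  1.000e+00]] 0.03438247557995304
(546, 777, 3)
```

View pics/o5.png

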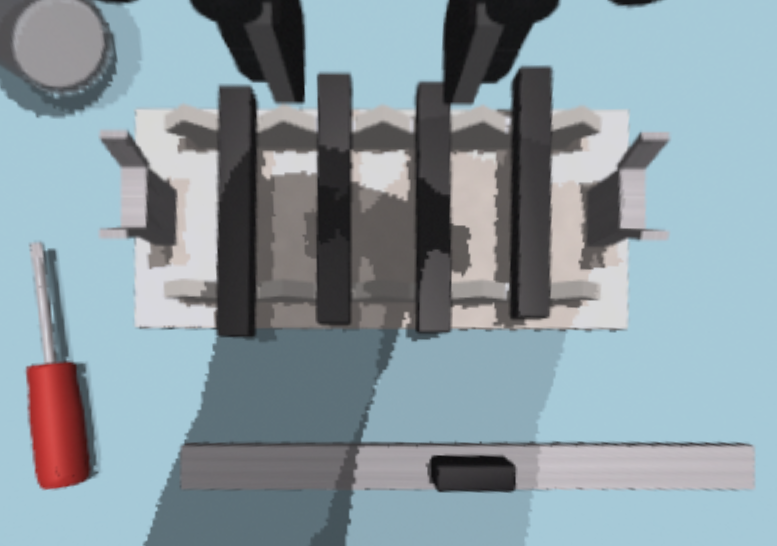

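View 5 shows the bar flat on the bench and the rods free, with centres at px (236,209), (334,197), (433,206) and (532,190). The bracket saddles are at (132,198) and (632,198).

```bash
python3 - <<'E'
from h import *
d=wrist(); a=(d,(.59,-.174),-.135,.046,370,260,2.1)
for n,u,v,z in [('brA',632,199,.048),('brB',132,199,.048),('r1',236,209,.046),('r2',334,197,.046),('r3',433,206,.046),('r4',532,190,.046),('rackTL',136,109,.006),('TR',629,109,.006),('BL',134,328,.006),('BR',628,328,.006)]:
    print(n,np.round(o2w(*a,u,v,z)[:2]*1000,1))
c=np.array([625.5,-174]);y=-.136
for k in (72,24,-24,-72): print(k,c+[-k*np.sin(y),k*np.cos(y)])
E
```

```text
brA [ 608.9 -292.7]
brB [640.7 -58.5]
r1 [ 630.  -106.1]
r2 [ 629.4 -153.2]
r3 [ 618.8 -199.3]
r4 [ 620. -247.]
rackTL [702.5 -51.4]
TR [ 666.2 -318. ]
BL [584.2 -34.2]
BR [ 547.9 -301.4]
72 [ 635.26184243 -102.66483033]
24 [ 628.75394748 -150.22161011]
-24 [ 622.24605252 -197.77838989]
-72 [ 615.73815757 -245.33516967]
```

>>> servo_tool --deltas '[{"dx":3,"dy":33,"dz":-20,"rx":0,"ry":0,"rz":0,"fingers":0.2},{"dx":3,"dy":33,"dz":-30,"rx":0,"ry":0,"rz":0,"fingers":0.2},{"dx":0,"dy":0,"dz":-40,"rx":0,"ry":0,"rz":0,"fingers":0.2},{"dx":0,"dy":0,"dz":-40,"rx":0,"ry":0,"rz":0,"fingers":0.2},{"dx":0,"dy":0,"dz":-25,"rx":0,"ry":0,"rz":0,"fingers":0.2},{"dx":0,"dy":0,"dz":0,"rx":0,"ry":0,"rz":0,"fingers":0.2},{"dx":0,"dy":0,"dz":0,"rx":0,"ry":0,"rz":0,"fingers":1},{"dx":0,"dy":0,"dz":0,"rx":0,"ry":0,"rz":0,"fingers":1}]' --newtons 60

```text
clock: 8.95
tcp_pos: [0.6303, -0.1061, 0.0958]
orientation: [0.0, 0.069, 0.998, -0.0]
wrist_force: [0.5, -0.1, -0.5]
finger_gap: 0.0148
```

>>> servo_tool --deltas '[{"dx":0,"dy":0,"dz":0,"rx":0,"ry":0,"rz":0,"fingers":1},{"dx":0,"dy":0,"dz":0,"rx":0,"ry":0,"rz":0,"fingers":1},{"dx":0,"dy":0,"dz":20,"rx":0,"ry":0,"rz":0,"fingers":1},{"dx":0,"dy":0,"dz":40,"rx":0,"ry":0,"rz":0,"fingers":1},{"dx":0,"dy":0,"dz":40,"rx":0,"ry":0,"rz":0,"fingers":1},{"dx":0,"dy":0,"dz":40,"rx":0,"ry":0,"rz":0,"fingers":1}]'

```text
clock: 9.55
tcp_pos: [0.6302, -0.1057, 0.2366]
orientation: [-0.0, 0.069, 0.998, 0.0]
wrist_force: [0.6, 0.2, 0.1]
finger_gap: 0.0147
```

>>> servo_tool --deltas '[{"dx":-3,"dy":45,"dz":0,"rx":0,"ry":0,"rz":0.023,"fingers":1},{"dx":-3,"dy":45,"dz":0,"rx":0,"ry":0,"rz":0.023,"fingers":1},{"dx":-3,"dy":45,"dz":0,"rx":0,"ry":0,"rz":0.023,"fingers":1},{"dx":-3,"dy":45,"dz":0,"rx":0,"ry":0,"rz":0.023,"fingers":1},{"dx":-3,"dy":44,"dz":0,"rx":0,"ry":0,"rz":0.023,"fingers":1},{"dx":0,"dy":0,"dz":0,"rx":0,"ry":0,"rz":0,"fingers":1},{"dx":0,"dy":0,"dz":0,"rx":0,"ry":0,"rz":0,"fingers":1}]'

```text
clock: 10.25
tcp_pos: [0.6152, 0.1195, 0.2352]
orientation: [0.0, 0.01, 1.0, -0.0]
wrist_force: [-0.0, 0.4, -1.3]
finger_gap: 0.015
```

```bash
python3 - <<'E'
from h import *
d=wrist('w6'); T=tcp(); print(np.round(T,4),env.get_state()['finger_gap'])
im=ortho(d,(.58,.18),-.023,.044,300,285,2.1); cv2.imwrite('pics/o6.png',im); print(im.shape)
E
```

```text
[[-9.998e-01  2.220e-02  4.000e-04  6.154e-01]
 [ 2.220e-02  9.998e-01 -3.000e-04  1.183e-01]
 [-4.000e-04 -3.000e-04 -1.000e+00  2.352e-01]
 [ 0.000e+00  0.000e+00  0.000e+00  1.000e+00]] 0.0148088873984338
(598, 630, 3)
```

View pics/o6.png

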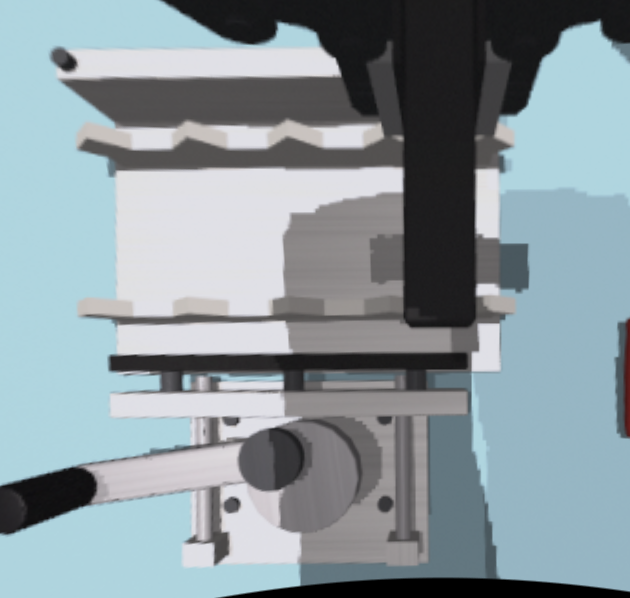

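View 6 (bed): the backstop front top edge is at y=78, the pad front edge at y=353 (x 110–467), and the base sides at x=117 and 499. The ridge apexes are at x=201 and 293, the cam axis around (270,458), and the knob top at (8,510).

```bash
python3 - <<'E'
from h import *
d=wrist(); a=(d,(.58,.18),-.023,.044,300,285,2.1)
for n,u,v,z in [('bsL',65,76,.052),('bsR',330,77,.052),('padL',110,354,.046),('padR',467,352.5,.046),('baseL',117,260,.006),('baseR',499,260,.006),('baseBL',110,371,.006),('baseBR',499,371,.006),('ap48f',190,121,.044),('ap0f',290,120,.044),('ap48n',201,297,.044),('ap0n',293,297,.044),('knobtop',8,510,.111),('camtop',262,458,.09)]:
    print(n,np.round(o2w(*a,u,v,z)[:2]*1000,1))
# top camera on pad / backstop edges
E
```

```text
bsL [684.6 291.2]
bsR [681.3 168.9]
padL [556.1 277. ]
padR [552.9 108.3]
baseL [609.  296.1]
baseR [604.2  87.8]
baseBL [548.5 301.3]
baseBR [543.7  89.2]
ap48f [666.2 237.6]
ap0f [665.6 189.9]
ap48n [582.3 234.2]
ap0n [581.3 190.4]
knobtop [498.9 275.2]
camtop [512.1 191.8]
```

>>> servo_tool --deltas '[{"dx":0,"dy":1,"dz":-40,"rx":0,"ry":0,"rz":0,"fingers":1},{"dx":0,"dy":0,"dz":-40,"rx":0,"ry":0,"rz":0,"fingers":1},{"dx":0,"dy":0,"dz":-30,"rx":0,"ry":0,"rz":0,"fingers":1},{"dx":0,"dy":0,"dz":-15,"rx":0,"ry":0,"rz":0,"fingers":1},{"dx":0,"dy":0,"dz":-10,"rx":0,"ry":0,"rz":0,"fingers":1},{"dx":0,"dy":0,"dz":-3,"rx":0,"ry":0,"rz":0,"fingers":1},{"dx":0,"dy":0,"dz":0,"rx":0,"ry":0,"rz":0,"fingers":1}]'

```text
clock: 11.05
tcp_pos: [0.6159, 0.1184, 0.0972]
orientation: [0.0, 0.012, 1.0, 0.0]
wrist_force: [-0.1, 0.0, -0.6]
finger_gap: 0.0147
```

>>> servo_tool --deltas '[{"dx":0,"dy":0,"dz":-1,"rx":0,"ry":0,"rz":0,"fingers":1},{"dx":0,"dy":0,"dz":0,"rx":0,"ry":0,"rz":0,"fingers":0.2},{"dx":0,"dy":0,"dz":0,"rx":0,"ry":0,"rz":0,"fingers":0.2},{"dx":0,"dy":0,"dz":0,"rx":0,"ry":0,"rz":0,"fingers":0.2},{"dx":0,"dy":0,"dz":20,"rx":0,"ry":0,"rz":0,"fingers":0.2},{"dx":0,"dy":0,"dz":40,"rx":0,"ry":0,"rz":0,"fingers":0.2},{"dx":0,"dy":0,"dz":40,"rx":0,"ry":0,"rz":0,"fingers":0.2},{"dx":0,"dy":0,"dz":40,"rx":0,"ry":0,"rz":0,"fingers":0.2}]'

```text
clock: 11.85
tcp_pos: [0.6152, 0.1193, 0.2375]
orientation: [-0.0, 0.011, 1.0, 0.0]
wrist_force: [-0.3, -0.1, 0.2]
finger_gap: 0.034
```

```bash
python3 - <<'E'
from h import *
d=wrist('w7'); T=tcp(); print(np.round(T[:3,3],4))
im=ortho(d,(.6,.18),-.023,.046,300,240,2.1); cv2.imwrite('pics/o7.png',im); print(im.shape)
E
```

```text
[0.6179 0.1195 0.2455]
(504, 630, 3)
```

View pics/o7.png

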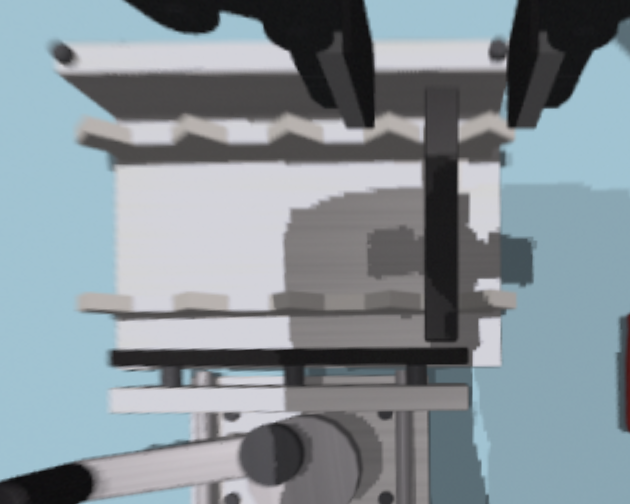

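View 7: the rod is seated in the y=-72 groove, px (441,88–338), with about 4 mm clear at either end. Next is r2.

>>> servo_tool --deltas '[{"dx":2,"dy":-45,"dz":0,"rx":0,"ry":0,"rz":-0.02,"fingers":0.2},{"dx":2,"dy":-45,"dz":0,"rx":0,"ry":0,"rz":-0.02,"fingers":0.2},{"dx":2,"dy":-45,"dz":0,"rx":0,"ry":0,"rz":-0.02,"fingers":0.2},{"dx":3,"dy":-45,"dz":0,"rx":0,"ry":0,"rz":-0.02,"fingers":0.2},{"dx":3,"dy":-45,"dz":0,"rx":0,"ry":0,"rz":-0.02,"fingers":0.2},{"dx":2,"dy":-47,"dz":0,"rx":0,"ry":0,"rz":-0.015,"fingers":0.2},{"dx":0,"dy":0,"dz":-40,"rx":0,"ry":0,"rz":0,"fingers":0.2},{"dx":0,"dy":0,"dz":0,"rx":0,"ry":0,"rz":0,"fingers":0.2}]'

```text
clock: 12.7
tcp_pos: [0.6268, -0.1537, 0.1911]
orientation: [-0.004, 0.07, 0.998, 0.001]
wrist_force: [-1.8, 1.3, -1.4]
finger_gap: 0.034
```

>>> servo_tool --deltas '[{"dx":0,"dy":0,"dz":-40,"rx":0,"ry":0,"rz":0,"fingers":0.2},{"dx":0,"dy":0,"dz":-30,"rx":0,"ry":0,"rz":0,"fingers":0.2},{"dx":0,"dy":0,"dz":-20,"rx":0,"ry":0,"rz":0,"fingers":0.2},{"dx":0,"dy":0,"dz":0,"rx":0,"ry":0,"rz":0,"fingers":0.2}]'

```text
clock: 13.1
tcp_pos: [0.6276, -0.1509, 0.1035]
orientation: [-0.003, 0.068, 0.998, 0.001]
wrist_force: [-0.2, 0.1, -0.5]
finger_gap: 0.0342
```

>>> servo_tool --deltas '[{"dx":1,"dy":-1,"dz":-8,"rx":0,"ry":0,"rz":0,"fingers":0.2},{"dx":0,"dy":0,"dz":0,"rx":0,"ry":0,"rz":0,"fingers":1},{"dx":0,"dy":0,"dz":0,"rx":0,"ry":0,"rz":0,"fingers":1},{"dx":0,"dy":0,"dz":0,"rx":0,"ry":0,"rz":0,"fingers":1},{"dx":0,"dy":0,"dz":0,"rx":0,"ry":0,"rz":0,"fingers":1}]'

```text
clock: 13.6
tcp_pos: [0.6312, -0.154, 0.0993]
orientation: [0.001, 0.069, 0.998, -0.0]
wrist_force: [-0.2, 1.0, 4.5]
finger_gap: 0.0144
```

>>> servo_tool --deltas '[{"dx":0,"dy":0,"dz":20,"rx":0,"ry":0,"rz":0,"fingers":1},{"dx":0,"dy":0,"dz":40,"rx":0,"ry":0,"rz":0,"fingers":1},{"dx":0,"dy":0,"dz":40,"rx":0,"ry":0,"rz":0,"fingers":1},{"dx":0,"dy":0,"dz":40,"rx":0,"ry":0,"rz":0,"fingers":1},{"dx":0,"dy":0,"dz":0,"rx":0,"ry":0,"rz":0,"fingers":1}]'

```text
clock: 14.1
tcp_pos: [0.6331, -0.1548, 0.2452]
orientation: [0.005, 0.069, 0.998, -0.002]
wrist_force: [0.5, 0.1, 0.8]
finger_gap: 0.0147
```

>>> servo_tool --deltas '[{"dx":-2,"dy":45,"dz":0,"rx":0,"ry":0,"rz":0.02,"fingers":1},{"dx":-2,"dy":45,"dz":0,"rx":0,"ry":0,"rz":0.02,"fingers":1},{"dx":-2,"dy":45,"dz":0,"rx":0,"ry":0,"rz":0.02,"fingers":1},{"dx":-2,"dy":45,"dz":0,"rx":0,"ry":0,"rz":0.02,"fingers":1},{"dx":-2,"dy":45,"dz":0,"rx":0,"ry":0,"rz":0.02,"fingers":1},{"dx":-2,"dy":45,"dz":0,"rx":0,"ry":0,"rz":0.015,"fingers":1},{"dx":-1,"dy":50,"dz":0,"rx":0,"ry":0,"rz":0,"fingers":1},{"dx":0,"dy":0,"dz":0,"rx":0,"ry":0,"rz":0,"fingers":1}]'

```text
clock: 14.9
tcp_pos: [0.6163, 0.172, 0.2373]
orientation: [-0.0, 0.008, 1.0, 0.001]
wrist_force: [0.8, -0.3, -0.7]
finger_gap: 0.0147
```

```bash
python3 - <<'E'
from h import *
for i in range(6):
    s=env.get_state(); print(round(s['clock'],2),np.round(s['tcp_pos']*1000,1),np.round(s['orientation'],3),np.round(s['joint_pos'],4)); d=wrist('w8')
im=ortho(d,(.6,.18),-.023,.046,300,240,2.1); cv2.imwrite('pics/o8.png',im)
E
```

```text
14.9 [616.3 172.  237.3] [-0.     0.008  1.     0.001] [0.1461 0.4637 0.1054 1.2129 0.0021 0.1616]
14.95 [616.6 169.4 237.2] [-0.     0.009  1.     0.   ] [1.4260e-01 4.6340e-01 1.0470e-01 1.2129e+00 2.0000e-04 1.6000e-01]
15.0 [616.9 167.5 237.3] [-0.    0.01  1.   -0.  ] [ 1.3980e-01  4.6310e-01  1.0430e-01  1.2129e+00 -3.0000e-04  1.5970e-01]
15.05 [617.2 166.2 237.3] [-0.     0.011  1.    -0.   ] [ 1.378e-01  4.629e-01  1.042e-01  1.213e+00 -5.000e-04  1.597e-01]
15.1 [617.3 165.4 237.5] [-0.     0.012  1.    -0.   ] [ 1.3640e-01  4.6260e-01  1.0410e-01  1.2131e+00 -4.0000e-04  1.5980e-01]
15.15 [617.5 164.9 237.6] [-0.     0.012  1.    -0.   ] [ 1.3560e-01  4.6250e-01  1.0420e-01  1.2131e+00 -3.0000e-04  1.5990e-01]
```

View pics/o8.png

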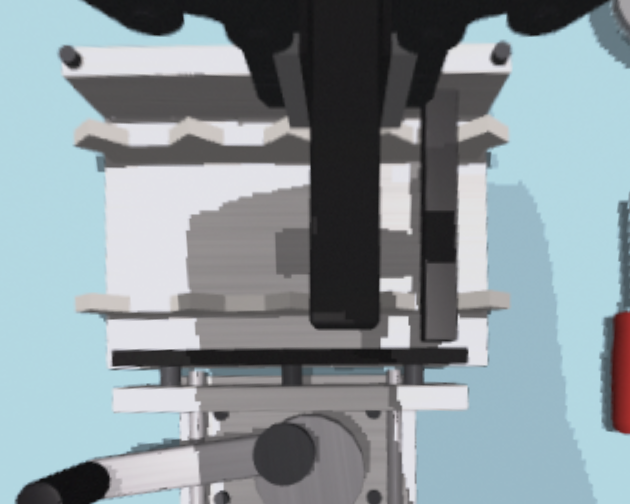

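>>> servo_tool --deltas '[{"dx":-1,"dy":3,"dz":-40,"rx":0,"ry":0,"rz":0,"fingers":1},{"dx":0,"dy":0,"dz":-40,"rx":0,"ry":0,"rz":0,"fingers":1},{"dx":0,"dy":0,"dz":-30,"rx":0,"ry":0,"rz":0,"fingers":1},{"dx":0,"dy":0,"dz":-15,"rx":0,"ry":0,"rz":0,"fingers":1},{"dx":0,"dy":0,"dz":-10,"rx":0,"ry":0,"rz":0,"fingers":1},{"dx":0,"dy":0,"dz":-3,"rx":0,"ry":0,"rz":0,"fingers":1},{"dx":0,"dy":0,"dz":0,"rx":0,"ry":0,"rz":0,"fingers":1},{"dx":0,"dy":0,"dz":0,"rx":0,"ry":0,"rz":0,"fingers":1}]'

```text
clock: 16.0
tcp_pos: [0.6179, 0.1677, 0.1033]
orientation: [0.002, 0.013, 1.0, 0.0]
wrist_force: [-5.4, -0.9, 15.1]
finger_gap: 0.0147
```

```bash
python3 - <<'E'
from h import *
d=wrist('w9'); s=env.get_state(); print(np.round(s['tcp_pos']*1000,1),np.round(s['orientation'],4),s['wrist_force'],s['ft_torque'],s['finger_gap'])
c=d['img'][:,:,::-1]; cv2.imwrite('pics/w9b.png',cv2.resize(c,(800,600),interpolation=2))
E
```

```text
[617.9 167.7 103.2] [2.100e-03 1.260e-02 9.999e-01 3.000e-04] [-4.46782379 -0.02779993 14.11338216] [-0.1357087   0.37423372  0.00207055] 0.014696210537912122
```

View pics/w9b.png

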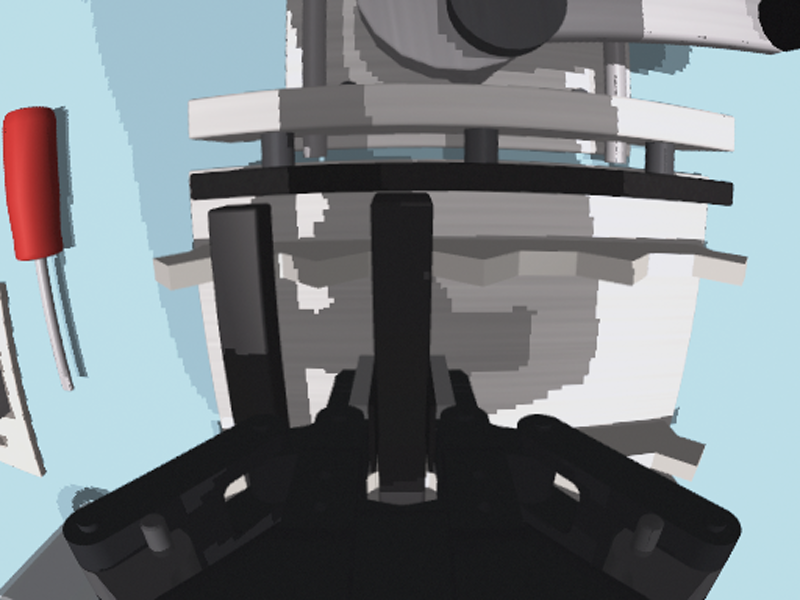

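```bash
python3 - <<'E'
from h import *
d=wrist()
for u,v,z in [(402,207,.046),(402,207,.052),(402,194,.046),(402,194,.036),(240,208,.046),(240,206,.046),(402,192,.046),(250,196,.046)]: print(u,v,z,np.round(wat(d,u/1.5625,v/1.5625,z)*1000,1))
im=d['img'][100:170,120:340,::-1]; cv2.imwrite('pics/w9c.png',cv2.resize(im,None,fx=3.6,fy=3.6,interpolation=2))
E
```

```text
402 207 0.046 [558.7 170.2  46. ]
402 207 0.052 [558.2 170.2  52. ]
402 194 0.046 [555.1 170.3  46. ]
402 194 0.036 [555.8 170.3  36. ]
240 208 0.046 [556.8 124.3  46. ]
240 206 0.046 [556.2 124.3  46. ]
402 192 0.046 [554.6 170.3  46. ]
250 196 0.046 [553.6 127.6  46. ]
```

View pics/w9c.png

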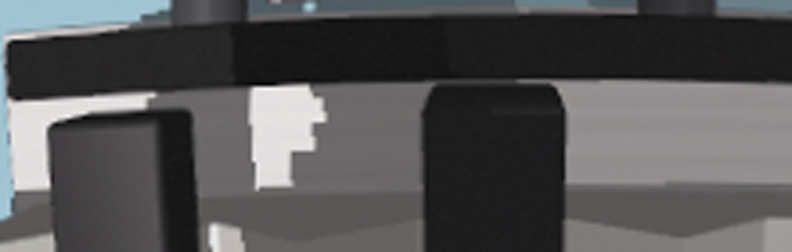

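>>> servo_tool --deltas '[{"dx":0,"dy":0,"dz":2,"rx":0,"ry":0,"rz":0,"fingers":1},{"dx":0,"dy":0,"dz":0,"rx":0,"ry":0,"rz":0,"fingers":0.2},{"dx":0,"dy":0,"dz":0,"rx":0,"ry":0,"rz":0,"fingers":0.2},{"dx":0,"dy":0,"dz":0,"rx":0,"ry":0,"rz":0,"fingers":0.2},{"dx":0,"dy":0,"dz":0,"rx":0,"ry":0,"rz":0,"fingers":0.2},{"dx":0,"dy":0,"dz":0,"rx":0,"ry":0,"rz":0,"fingers":0.2}]'

```text
clock: 16.7
tcp_pos: [0.6163, 0.1691, 0.1015]
orientation: [-0.0, 0.011, 1.0, 0.0]
wrist_force: [-0.7, -0.3, -1.2]
finger_gap: 0.034
```

>>> servo_tool --deltas '[{"dx":0,"dy":0,"dz":20,"rx":0,"ry":0,"rz":0,"fingers":0.2},{"dx":0,"dy":0,"dz":40,"rx":0,"ry":0,"rz":0,"fingers":0.2},{"dx":0,"dy":0,"dz":40,"rx":0,"ry":0,"rz":0,"fingers":0.2},{"dx":0,"dy":0,"dz":38,"rx":0,"ry":0,"rz":0,"fingers":0.2},{"dx":0,"dy":0,"dz":0,"rx":0,"ry":0,"rz":0,"fingers":0.2},{"dx":0,"dy":0,"dz":0,"rx":0,"ry":0,"rz":0,"fingers":0.2},{"dx":0,"dy":0,"dz":0,"rx":0,"ry":0,"rz":0,"fingers":0.2}]'

```text
clock: 17.4
tcp_pos: [0.6158, 0.1691, 0.2385]
orientation: [-0.001, 0.011, 1.0, -0.0]
wrist_force: [0.1, -0.4, -0.2]
finger_gap: 0.0338
```

```bash
python3 - <<'E'
from h import *
d=wrist('w10'); s=env.get_state(); print(np.round(s['tcp_pos']*1000,1),np.round(s['orientation'],4))
im=ortho(d,(.6,.18),-.023,.046,300,240,2.1); cv2.imwrite('pics/o10.png',im)
E
```

```text
[615.6 169.1 238.1] [-1.600e-03  1.130e-02  9.999e-01 -2.000e-04]
```

View pics/o10.png

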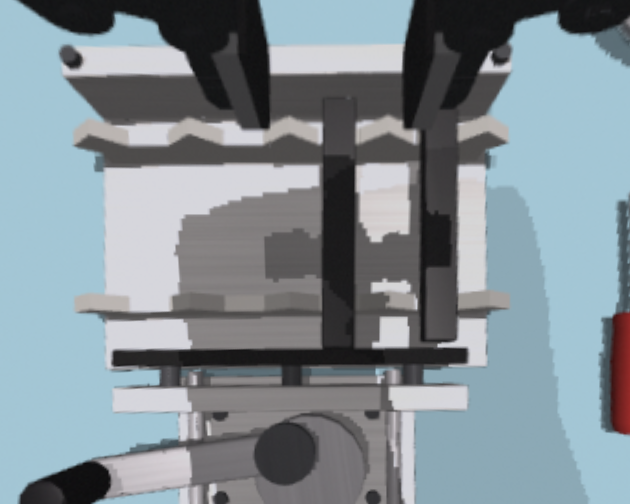

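View 10: rod 2 is seated in the y=-24 groove, with its near end just at the pad. Now r3.

>>> servo_tool --deltas '[{"dx":0,"dy":-46,"dz":0,"rx":0,"ry":0,"rz":-0.016,"fingers":0.2},{"dx":0,"dy":-46,"dz":0,"rx":0,"ry":0,"rz":-0.016,"fingers":0.2},{"dx":0,"dy":-46,"dz":0,"rx":0,"ry":0,"rz":-0.016,"fingers":0.2},{"dx":0,"dy":-46,"dz":0,"rx":0,"ry":0,"rz":-0.016,"fingers":0.2},{"dx":0,"dy":-46,"dz":0,"rx":0,"ry":0,"rz":-0.016,"fingers":0.2},{"dx":1,"dy":-46,"dz":0,"rx":0,"ry":0,"rz":-0.016,"fingers":0.2},{"dx":1,"dy":-46,"dz":0,"rx":0,"ry":0,"rz":-0.016,"fingers":0.2},{"dx":1,"dy":-46,"dz":0,"rx":0,"ry":0,"rz":0,"fingers":0.2}]'

```text
clock: 18.25
tcp_pos: [0.6186, -0.2004, 0.238]
orientation: [-0.001, 0.068, 0.998, 0.001]
wrist_force: [1.0, 0.1, -0.7]
finger_gap: 0.0343
```

>>> servo_tool --deltas '[{"dx":0,"dy":0,"dz":-40,"rx":0,"ry":0,"rz":0,"fingers":0.2},{"dx":0,"dy":0,"dz":-30,"rx":0,"ry":0,"rz":0,"fingers":0.2},{"dx":0,"dy":0,"dz":0,"rx":0,"ry":0,"rz":0,"fingers":0.2},{"dx":0,"dy":0,"dz":0,"rx":0,"ry":0,"rz":0,"fingers":0.2},{"dx":0,"dy":0,"dz":0,"rx":0,"ry":0,"rz":0,"fingers":0.2}]'

```text
clock: 18.75
tcp_pos: [0.6202, -0.1987, 0.1713]
orientation: [0.001, 0.067, 0.998, -0.0]
wrist_force: [0.5, -0.6, 1.4]
finger_gap: 0.034
```

>>> servo_tool --deltas '[{"dx":-1,"dy":0,"dz":-30,"rx":0,"ry":0,"rz":0,"fingers":0.2},{"dx":0,"dy":0,"dz":-30,"rx":0,"ry":0,"rz":0,"fingers":0.2},{"dx":0,"dy":0,"dz":-13,"rx":0,"ry":0,"rz":0,"fingers":0.2},{"dx":0,"dy":0,"dz":0,"rx":0,"ry":0,"rz":0,"fingers":0.2},{"dx":0,"dy":0,"dz":0,"rx":0,"ry":0,"rz":0,"fingers":1},{"dx":0,"dy":0,"dz":0,"rx":0,"ry":0,"rz":0,"fingers":1},{"dx":0,"dy":0,"dz":0,"rx":0,"ry":0,"rz":0,"fingers":1},{"dx":0,"dy":0,"dz":0,"rx":0,"ry":0,"rz":0,"fingers":1}]'

```text
clock: 19.55
tcp_pos: [0.6197, -0.1992, 0.099]
orientation: [0.002, 0.067, 0.998, -0.001]
wrist_force: [-0.7, 1.7, 6.6]
finger_gap: 0.0146
```

>>> servo_tool --deltas '[{"dx":0,"dy":0,"dz":20,"rx":0,"ry":0,"rz":0,"fingers":1},{"dx":0,"dy":0,"dz":40,"rx":0,"ry":0,"rz":0,"fingers":1},{"dx":0,"dy":0,"dz":40,"rx":0,"ry":0,"rz":0,"fingers":1},{"dx":0,"dy":0,"dz":40,"rx":0,"ry":0,"rz":0,"fingers":1},{"dx":0,"dy":0,"dz":0,"rx":0,"ry":0,"rz":0,"fingers":1}]'

```text
clock: 20.05
tcp_pos: [0.6211, -0.2, 0.2445]
orientation: [0.006, 0.067, 0.998, -0.002]
wrist_force: [0.9, 0.4, 0.4]
finger_gap: 0.0144
```

>>> servo_tool --deltas '[{"dx":0,"dy":46,"dz":0,"rx":0,"ry":0,"rz":0.016,"fingers":1},{"dx":0,"dy":46,"dz":0,"rx":0,"ry":0,"rz":0.016,"fingers":1},{"dx":0,"dy":46,"dz":0,"rx":0,"ry":0,"rz":0.016,"fingers":1},{"dx":0,"dy":46,"dz":0,"rx":0,"ry":0,"rz":0.016,"fingers":1},{"dx":0,"dy":46,"dz":0,"rx":0,"ry":0,"rz":0.016,"fingers":1},{"dx":0,"dy":46,"dz":0,"rx":0,"ry":0,"rz":0.016,"fingers":1},{"dx":0,"dy":46,"dz":0,"rx":0,"ry":0,"rz":0.016,"fingers":1},{"dx":0,"dy":46,"dz":0,"rx":0,"ry":0,"rz":0,"fingers":1}]'

```text
clock: 20.85
tcp_pos: [0.618, 0.171, 0.2366]
orientation: [-0.0, 0.011, 1.0, -0.0]
wrist_force: [0.9, 0.4, 0.3]
finger_gap: 0.0146
```

>>> servo_tool --deltas '[{"dx":0,"dy":47,"dz":0,"rx":0,"ry":0,"rz":0,"fingers":1},{"dx":0,"dy":0,"dz":0,"rx":0,"ry":0,"rz":0,"fingers":1},{"dx":0,"dy":0,"dz":0,"rx":0,"ry":0,"rz":0,"fingers":1},{"dx":0,"dy":0,"dz":0,"rx":0,"ry":0,"rz":0,"fingers":1},{"dx":0,"dy":0,"dz":0,"rx":0,"ry":0,"rz":0,"fingers":1}]'

```text
clock: 21.35
tcp_pos: [0.6186, 0.2147, 0.2368]
orientation: [-0.0, 0.012, 1.0, -0.0]
wrist_force: [1.0, -0.3, 0.5]
finger_gap: 0.0147
```

```bash
python3 - <<'E'
from h import *
d=wrist('w11');s=env.get_state(); print(np.round(s['tcp_pos']*1000,1),np.round(s['orientation'],4))
c=cut_out('rod1_mid','wrist'); 
for r in c:
    p=cv2.findNonZero(r['region'].astype(np.uint8)); (a,b),wh,an=cv2.minAreaRect(p); print(round(r['confidence'],2),r['extent'],np.round(wh),an)
E
```

```text
[618.7 214.6 236.9] [-1.000e-04  1.250e-02  9.999e-01 -0.000e+00]
```

>>> servo_tool --deltas '[{"dx":0,"dy":1,"dz":-40,"rx":0,"ry":0,"rz":0,"fingers":1},{"dx":0,"dy":0,"dz":-40,"rx":0,"ry":0,"rz":0,"fingers":1},{"dx":0,"dy":0,"dz":-30,"rx":0,"ry":0,"rz":0,"fingers":1},{"dx":0,"dy":0,"dz":-15,"rx":0,"ry":0,"rz":0,"fingers":1},{"dx":0,"dy":0,"dz":-9,"rx":0,"ry":0,"rz":0,"fingers":1},{"dx":0,"dy":0,"dz":0,"rx":0,"ry":0,"rz":0,"fingers":1},{"dx":0,"dy":0,"dz":0,"rx":0,"ry":0,"rz":0,"fingers":1}]'

```text
clock: 22.15
tcp_pos: [0.6192, 0.2169, 0.1039]
orientation: [0.001, 0.012, 1.0, 0.0]
wrist_force: [-0.8, 0.8, -0.2]
finger_gap: 0.0147
```

>>> servo_tool --deltas '[{"dx":0,"dy":0,"dz":0,"rx":0,"ry":0,"rz":0,"fingers":0.2},{"dx":0,"dy":0,"dz":0,"rx":0,"ry":0,"rz":0,"fingers":0.2},{"dx":0,"dy":0,"dz":0,"rx":0,"ry":0,"rz":0,"fingers":0.2},{"dx":0,"dy":0,"dz":0,"rx":0,"ry":0,"rz":0,"fingers":0.2},{"dx":0,"dy":0,"dz":20,"rx":0,"ry":0,"rz":0,"fingers":0.2},{"dx":0,"dy":0,"dz":40,"rx":0,"ry":0,"rz":0,"fingers":0.2},{"dx":0,"dy":0,"dz":40,"rx":0,"ry":0,"rz":0,"fingers":0.2},{"dx":0,"dy":0,"dz":34,"rx":0,"ry":0,"rz":0,"fingers":0.2}]'

```text
clock: 22.95
tcp_pos: [0.6186, 0.2173, 0.2392]
orientation: [0.001, 0.011, 1.0, 0.0]
wrist_force: [1.1, -0.1, -0.2]
finger_gap: 0.0344
```

>>> servo_tool --deltas '[{"dx":0,"dy":-46,"dz":0,"rx":0,"ry":0,"rz":-0.016,"fingers":0.2},{"dx":0,"dy":-46,"dz":0,"rx":0,"ry":0,"rz":-0.016,"fingers":0.2},{"dx":0,"dy":-46,"dz":0,"rx":0,"ry":0,"rz":-0.016,"fingers":0.2},{"dx":0,"dy":-46,"dz":0,"rx":0,"ry":0,"rz":-0.016,"fingers":0.2},{"dx":0,"dy":-46,"dz":0,"rx":0,"ry":0,"rz":-0.016,"fingers":0.2},{"dx":0,"dy":-46,"dz":0,"rx":0,"ry":0,"rz":-0.016,"fingers":0.2},{"dx":0,"dy":-46,"dz":0,"rx":0,"ry":0,"rz":-0.016,"fingers":0.2},{"dx":1,"dy":-46,"dz":0,"rx":0,"ry":0,"rz":0,"fingers":0.2}]'

```text
clock: 23.75
tcp_pos: [0.6192, -0.1526, 0.2373]
orientation: [0.0, 0.067, 0.998, 0.0]
wrist_force: [1.5, 0.8, 0.2]
finger_gap: 0.034
```

>>> servo_tool --deltas '[{"dx":0,"dy":-46,"dz":0,"rx":0,"ry":0,"rz":0,"fingers":0.2},{"dx":0,"dy":-48,"dz":0,"rx":0,"ry":0,"rz":0,"fingers":0.2},{"dx":0,"dy":0,"dz":-40,"rx":0,"ry":0,"rz":0,"fingers":0.2},{"dx":0,"dy":0,"dz":-30,"rx":0,"ry":0,"rz":0,"fingers":0.2},{"dx":0,"dy":0,"dz":0,"rx":0,"ry":0,"rz":0,"fingers":0.2},{"dx":0,"dy":0,"dz":0,"rx":0,"ry":0,"rz":0,"fingers":0.2},{"dx":0,"dy":0,"dz":0,"rx":0,"ry":0,"rz":0,"fingers":0.2}]'

```text
clock: 24.45
tcp_pos: [0.6206, -0.2448, 0.1692]
orientation: [0.001, 0.067, 0.998, -0.001]
wrist_force: [0.3, -0.8, 1.2]
finger_gap: 0.0343
```

```bash
python3 - <<'E'
from h import *
d=wrist('w12');s=env.get_state(); print(np.round(s['tcp_pos']*1000,1),np.round(s['orientation'],4))
for r in cut_out('rod1_mid','wrist'):
    print(round(r['confidence'],2),r['extent'])
im=ortho(d,(.6,-.245),-.135,.046,180,160,3.4); cv2.imwrite('pics/o12.png',im)
E
```

```text
[ 620.8 -244.9  169.4] [ 1.800e-03  6.690e-02  9.978e-01 -8.000e-04]
0.79 [240.6, 120.2, 264.3, 281.6]
```

View pics/o12.png

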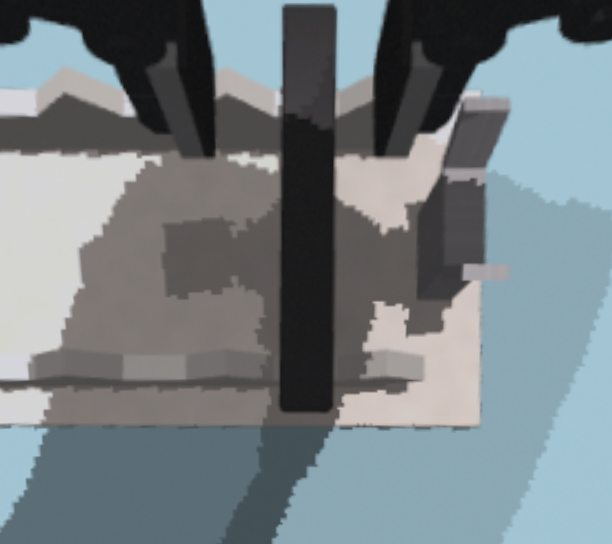

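View 12: rod 4 is at px (307,206), i.e. world (619,-247.6).

>>> servo_tool --deltas '[{"dx":-1,"dy":-2,"dz":-30,"rx":0,"ry":0,"rz":0,"fingers":0.2},{"dx":0,"dy":0,"dz":-30,"rx":0,"ry":0,"rz":0,"fingers":0.2},{"dx":0,"dy":0,"dz":-11,"rx":0,"ry":0,"rz":0,"fingers":0.2},{"dx":0,"dy":0,"dz":0,"rx":0,"ry":0,"rz":0,"fingers":0.2},{"dx":0,"dy":0,"dz":0,"rx":0,"ry":0,"rz":0,"fingers":1},{"dx":0,"dy":0,"dz":0,"rx":0,"ry":0,"rz":0,"fingers":1},{"dx":0,"dy":0,"dz":0,"rx":0,"ry":0,"rz":0,"fingers":1},{"dx":0,"dy":0,"dz":0,"rx":0,"ry":0,"rz":0,"fingers":1}]'

```text
clock: 25.35
tcp_pos: [0.6196, -0.2473, 0.0979]
orientation: [0.002, 0.067, 0.998, -0.001]
wrist_force: [0.1, -0.3, 6.6]
finger_gap: 0.0148
```

>>> servo_tool --deltas '[{"dx":0,"dy":0,"dz":20,"rx":0,"ry":0,"rz":0,"fingers":1},{"dx":0,"dy":0,"dz":40,"rx":0,"ry":0,"rz":0,"fingers":1},{"dx":0,"dy":0,"dz":40,"rx":0,"ry":0,"rz":0,"fingers":1},{"dx":0,"dy":0,"dz":40,"rx":0,"ry":0,"rz":0,"fingers":1},{"dx":0,"dy":0,"dz":0,"rx":0,"ry":0,"rz":0,"fingers":1}]'

```text
clock: 25.85
tcp_pos: [0.6209, -0.2481, 0.2434]
orientation: [0.005, 0.067, 0.998, -0.002]
wrist_force: [0.4, 0.6, -0.5]
finger_gap: 0.0146
```

>>> servo_tool --deltas '[{"dx":0,"dy":46,"dz":0,"rx":0,"ry":0,"rz":0.016,"fingers":1},{"dx":0,"dy":46,"dz":0,"rx":0,"ry":0,"rz":0.016,"fingers":1},{"dx":0,"dy":46,"dz":0,"rx":0,"ry":0,"rz":0.016,"fingers":1},{"dx":0,"dy":46,"dz":0,"rx":0,"ry":0,"rz":0.016,"fingers":1},{"dx":0,"dy":46,"dz":0,"rx":0,"ry":0,"rz":0.016,"fingers":1},{"dx":0,"dy":46,"dz":0,"rx":0,"ry":0,"rz":0.016,"fingers":1},{"dx":0,"dy":46,"dz":0,"rx":0,"ry":0,"rz":0.016,"fingers":1},{"dx":0,"dy":46,"dz":0,"rx":0,"ry":0,"rz":0,"fingers":1}]'

```text
clock: 26.65
tcp_pos: [0.618, 0.123, 0.2355]
orientation: [-0.0, 0.011, 1.0, -0.0]
wrist_force: [0.9, 0.6, -0.8]
finger_gap: 0.015
```

>>> servo_tool --deltas '[{"dx":0,"dy":46,"dz":0,"rx":0,"ry":0,"rz":0,"fingers":1},{"dx":0,"dy":48,"dz":0,"rx":0,"ry":0,"rz":0,"fingers":1},{"dx":0,"dy":49,"dz":0,"rx":0,"ry":0,"rz":0,"fingers":1},{"dx":0,"dy":0,"dz":0,"rx":0,"ry":0,"rz":0,"fingers":1},{"dx":0,"dy":0,"dz":0,"rx":0,"ry":0,"rz":0,"fingers":1},{"dx":0,"dy":0,"dz":0,"rx":0,"ry":0,"rz":0,"fingers":1},{"dx":0,"dy":0,"dz":0,"rx":0,"ry":0,"rz":0,"fingers":1}]'

```text
clock: 27.35
tcp_pos: [0.6187, 0.2626, 0.2358]
orientation: [-0.0, 0.012, 1.0, -0.0]
wrist_force: [-0.0, 0.0, -0.8]
finger_gap: 0.0146
```

>>> servo_tool --deltas '[{"dx":1,"dy":1,"dz":-40,"rx":0,"ry":0,"rz":0,"fingers":1},{"dx":0,"dy":0,"dz":-40,"rx":0,"ry":0,"rz":0,"fingers":1},{"dx":0,"dy":0,"dz":-30,"rx":0,"ry":0,"rz":0,"fingers":1},{"dx":0,"dy":0,"dz":-15,"rx":0,"ry":0,"rz":0,"fingers":1},{"dx":0,"dy":0,"dz":-8,"rx":0,"ry":0,"rz":0,"fingers":1},{"dx":0,"dy":0,"dz":0,"rx":0,"ry":0,"rz":0,"fingers":1},{"dx":0,"dy":0,"dz":0,"rx":0,"ry":0,"rz":0,"fingers":1}]'

```text
clock: 28.05
tcp_pos: [0.6203, 0.2647, 0.1041]
orientation: [0.001, 0.012, 1.0, 0.0]
wrist_force: [0.4, 0.3, -0.7]
finger_gap: 0.0147
```

>>> servo_tool --deltas '[{"dx":0,"dy":0,"dz":0,"rx":0,"ry":0,"rz":0,"fingers":0.2},{"dx":0,"dy":0,"dz":0,"rx":0,"ry":0,"rz":0,"fingers":0.2},{"dx":0,"dy":0,"dz":0,"rx":0,"ry":0,"rz":0,"fingers":0.2},{"dx":0,"dy":0,"dz":0,"rx":0,"ry":0,"rz":0,"fingers":0.2},{"dx":0,"dy":0,"dz":20,"rx":0,"ry":0,"rz":0,"fingers":0.2},{"dx":0,"dy":0,"dz":40,"rx":0,"ry":0,"rz":0,"fingers":0.2},{"dx":0,"dy":0,"dz":40,"rx":0,"ry":0,"rz":0,"fingers":0},{"dx":0,"dy":0,"dz":40,"rx":0,"ry":0,"rz":0,"fingers":0}]'

```text
clock: 28.85
tcp_pos: [0.6192, 0.2652, 0.2444]
orientation: [-0.0, 0.011, 1.0, 0.0]
wrist_force: [0.9, 0.0, 0.2]
finger_gap: 0.043
```

>>> servo_tool --deltas '[{"dx":-20,"dy":-22,"dz":10,"rx":0,"ry":0,"rz":0,"fingers":0},{"dx":-20,"dy":-22,"dz":0,"rx":0,"ry":0,"rz":0,"fingers":0},{"dx":-20,"dy":0,"dz":0,"rx":0,"ry":0,"rz":0,"fingers":0},{"dx":0,"dy":0,"dz":0,"rx":0,"ry":0,"rz":0,"fingers":0},{"dx":0,"dy":0,"dz":0,"rx":0,"ry":0,"rz":0,"fingers":0},{"dx":0,"dy":0,"dz":0,"rx":0,"ry":0,"rz":0,"fingers":0},{"dx":0,"dy":0,"dz":0,"rx":0,"ry":0,"rz":0,"fingers":0}]'

```text
clock: 29.55
tcp_pos: [0.5603, 0.2215, 0.2527]
orientation: [0.0, 0.011, 1.0, 0.0]
wrist_force: [-0.4, -0.7, 0.0]
finger_gap: 0.0426
```

```bash
python3 - <<'E'
from h import *
d=wrist('w13');s=env.get_state(); print(np.round(s['tcp_pos']*1000,1),np.round(s['orientation'],4),s['finger_gap'])
im=ortho(d,(.58,.2),-.023,.046,240,240,2.5); cv2.imwrite('pics/o13.png',im)
E
```

```text
[560.1 221.4 252.6] [-0.      0.0113  0.9999  0.    ] 0.042879191461215105
```

View pics/o13.png

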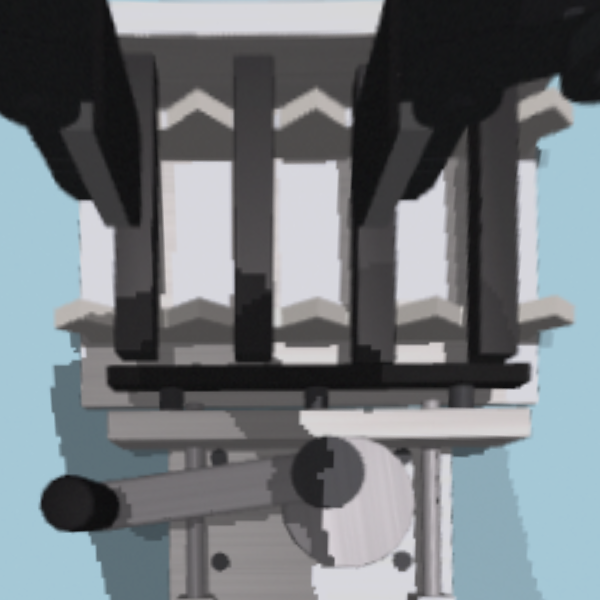

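View 13: all four rods are in their grooves at px x ≈ 137, 254, 374 and 492. The pad edge is at y=365, the backstop edge at y=34, the knob top at (70,503), and the hub at (328,472).

```bash
python3 - <<'E'
from h import *
d=wrist(); a=(d,(.58,.2),-.023,.046,240,240,2.5)
b=np.array([np.cos(-.023),np.sin(-.023)])
for n,u,v,z in [('bs',300,34,.052),('pad',300,365,.046),('r72f',137,53,.046),('r72n',137,355,.046),('r24f',254,53,.046),('r24n',254,357,.046),('r-24n',374,361,.046),('r-72n',490,356,.046),('knobtop',71,503,.111),('hub',328,472,.08),('hub',328,472,.09)]:
    p=o2w(*a,u,v,z)[:2]*1000; print(n,np.round(p,1),'bedx-ish',round(float((p-[619.5,191.5])@b),1))
t=read_camera('top'); im=t['img'][:,:,::-1]
cv2.imwrite('pics/t14.png',im)
for r in cut_out('lever_knob','top'): print(r['extent'],r['confidence'])
E
```

```text
bs [682.1 198.1] bedx-ish 62.4
pad [554.  200.6] bedx-ish -65.7
r72f [680.3 262.9] bedx-ish 59.1
r72n [559.5 265.7] bedx-ish -61.7
r24f [679.2 216.1] bedx-ish 59.1
r24n [557.6 218.9] bedx-ish -62.5
r-24n [554.9 171. ] bedx-ish -64.1
r-72n [555.9 124.5] bedx-ish -62.1
knobtop [498.3 277.1] bedx-ish -123.1
hub [508.4 194.5] bedx-ish -111.2
hub [507.6 195.7] bedx-ish -112.0
[200.4, 185.9, 233.6, 204.8] 0.82
[77.4, 188.6, 120.8, 210.3] 0.8
[354.3, 263.9, 395.7, 280.0] 0.59
```

>>> servo_tool --deltas '[{"dx":-15,"dy":14,"dz":0,"rx":0,"ry":0,"rz":-0.143,"fingers":0},{"dx":-15,"dy":14,"dz":0,"rx":0,"ry":0,"rz":-0.143,"fingers":0},{"dx":-16,"dy":14,"dz":0,"rx":0,"ry":0,"rz":-0.143,"fingers":0},{"dx":-16,"dy":13,"dz":0,"rx":0,"ry":0,"rz":-0.143,"fingers":0},{"dx":0,"dy":0,"dz":0,"rx":0,"ry":0,"rz":-0.143,"fingers":0},{"dx":0,"dy":0,"dz":0,"rx":0,"ry":0,"rz":-0.143,"fingers":0},{"dx":0,"dy":0,"dz":0,"rx":0,"ry":0,"rz":-0.143,"fingers":0},{"dx":0,"dy":0,"dz":0,"rx":0,"ry":0,"rz":-0.143,"fingers":0}]'

```text
clock: 30.55
tcp_pos: [0.4975, 0.2764, 0.2529]
orientation: [0.0, 0.553, 0.833, 0.0]
wrist_force: [0.1, -0.6, 0.0]
finger_gap: 0.0427
```

>>> servo_tool --deltas '[{"dx":0,"dy":0,"dz":0,"rx":0,"ry":0,"rz":-0.143,"fingers":0},{"dx":0,"dy":0,"dz":0,"rx":0,"ry":0,"rz":-0.143,"fingers":0},{"dx":0,"dy":0,"dz":-20,"rx":0,"ry":0,"rz":0,"fingers":0},{"dx":0,"dy":0,"dz":0,"rx":0,"ry":0,"rz":0,"fingers":0},{"dx":0,"dy":0,"dz":0,"rx":0,"ry":0,"rz":0,"fingers":0},{"dx":0,"dy":0,"dz":0,"rx":0,"ry":0,"rz":0,"fingers":0},{"dx":0,"dy":0,"dz":0,"rx":0,"ry":0,"rz":0,"fingers":0}]'

```text
clock: 31.25
tcp_pos: [0.4978, 0.2763, 0.2337]
orientation: [0.0, 0.664, 0.748, 0.001]
wrist_force: [-0.0, -0.1, 0.3]
finger_gap: 0.0429
```

```bash
python3 - <<'E'
from h import *
d=wrist('w15');s=env.get_state(); print(np.round(s['tcp_pos']*1000,1),np.round(s['orientation'],4),s['finger_gap'])
g=cv2.cvtColor(d['img'],cv2.COLOR_RGB2GRAY)
for r in cut_out('lever_knob','wrist'):
    print(r['extent'],r['confidence'])
    m=(r['region'])&(g<70); n,l,st,ce=cv2.connectedComponentsWithStats(m.astype(np.uint8)); i=1+np.argmax(st[1:,4]); print(st[i],ce[i],np.round(wat(d,*ce[i],.1)*1000,1))
print('expected px top',wproj(d,[.4985,.2765,.111]),'bottom',wproj(d,[.4985,.2765,.07]))
E
```

```text
[497.8 276.3 233.6] [3.000e-04 6.642e-01 7.476e-01 5.000e-04] 0.04261187601164115
[12.7, 144.1, 67.2, 251.8] 0.81
[  13  145   56  108 1868] [ 44.15471092 198.14561028] [312.7 259.6 100. ]
[220.9, 179.4, 270.7, 306.5] 0.63
[246 183  24  38 734] [257.40463215 201.90871935] [498. 280. 100.]
expected px top [257.60392339 211.77881016] bottom [257.4573941  194.47442948]
```

>>> servo_tool --deltas '[{"dx":0,"dy":1,"dz":-30,"rx":0,"ry":0,"rz":0,"fingers":0},{"dx":0,"dy":0,"dz":-30,"rx":0,"ry":0,"rz":0,"fingers":0},{"dx":0,"dy":0,"dz":-22,"rx":0,"ry":0,"rz":0,"fingers":0},{"dx":0,"dy":0,"dz":0,"rx":0,"ry":0,"rz":0,"fingers":0},{"dx":0,"dy":0,"dz":0,"rx":0,"ry":0,"rz":0,"fingers":0.7},{"dx":0,"dy":0,"dz":0,"rx":0,"ry":0,"rz":0,"fingers":0.7},{"dx":0,"dy":0,"dz":0,"rx":0,"ry":0,"rz":0,"fingers":0.7},{"dx":0,"dy":0,"dz":0,"rx":0,"ry":0,"rz":0,"fingers":0.7}]' --newtons 25

```text
clock: 32.15
tcp_pos: [0.4984, 0.2775, 0.1525]
orientation: [0.001, 0.664, 0.748, 0.001]
wrist_force: [0.3, -0.4, 4.0]
finger_gap: 0.017
```

>>> servo_tool --deltas '[{"dx":0,"dy":0,"dz":0,"rx":0,"ry":0,"rz":0,"fingers":0.7},{"dx":0,"dy":0,"dz":0,"rx":0,"ry":0,"rz":0,"fingers":0.7}]'

```text
clock: 32.35
tcp_pos: [0.4984, 0.2775, 0.1525]
orientation: [0.001, 0.664, 0.748, 0.001]
wrist_force: [0.0, 0.5, 5.6]
finger_gap: 0.0171
```

>>> servo_tool --deltas '[{"dx":-8.4,"dy":-1.4,"dz":1,"rx":0,"ry":0,"rz":0.1,"fingers":0.7},{"dx":-8.2,"dy":-2.3,"dz":0,"rx":0,"ry":0,"rz":0.1,"fingers":0.7},{"dx":-7.9,"dy":-3.1,"dz":0,"rx":0,"ry":0,"rz":0.1,"fingers":0.7},{"dx":-7.6,"dy":-3.8,"dz":0,"rx":0,"ry":0,"rz":0.1,"fingers":0.7},{"dx":-7.1,"dy":-4.6,"dz":0,"rx":0,"ry":0,"rz":0.1,"fingers":0.7},{"dx":0,"dy":0,"dz":0,"rx":0,"ry":0,"rz":0,"fingers":0.7},{"dx":0,"dy":0,"dz":0,"rx":0,"ry":0,"rz":0,"fingers":0.7},{"dx":0,"dy":0,"dz":0,"rx":0,"ry":0,"rz":0,"fingers":0.7}]'

```text
clock: 33.15
tcp_pos: [0.4586, 0.2618, 0.1525]
orientation: [0.0, 0.459, 0.888, -0.0]
wrist_force: [-0.7, -3.1, 5.9]
finger_gap: 0.0175
```

>>> servo_tool --deltas '[{"dx":-6.7,"dy":-5.2,"dz":0,"rx":0,"ry":0,"rz":0.1,"fingers":0.7},{"dx":-6.1,"dy":-6.0,"dz":0,"rx":0,"ry":0,"rz":0.1,"fingers":0.7},{"dx":0,"dy":0,"dz":0,"rx":0,"ry":0,"rz":0,"fingers":0.7},{"dx":0,"dy":0,"dz":0,"rx":0,"ry":0,"rz":0,"fingers":0.7},{"dx":0,"dy":0,"dz":0,"rx":0,"ry":0,"rz":0,"fingers":0.7}]'

```text
clock: 33.65
tcp_pos: [0.4463, 0.2508, 0.1524]
orientation: [0.001, 0.369, 0.93, 0.0]
wrist_force: [2.5, -2.7, 6.6]
finger_gap: 0.0176
```

```bash
python3 - <<'E'
from h import *
s=env.get_state(); print(np.round(s['tcp_pos']*1000,1),np.round(s['orientation'],4),np.round(s['wrist_force'],1),np.round(s['ft_torque'],2))
im=cv2.imread('pics/o13.png',0).astype(int)
for a,b in [(270,300),(395,430)]:
    p=im[340:450,a:b].mean(1); print(a,np.round(p).astype(int).tolist())
E
```

```text
[446.3 250.8 152.4] [7.000e-04 3.688e-01 9.295e-01 1.000e-04] [ 2.5 -2.7  6.6] [-0.59 -0.4   0.08]
270 [72, 82, 102, 120, 124, 127, 141, 162, 182, 184, 186, 188, 190, 192, 193, 194, 192, 187, 182, 175, 168, 156, 142, 124, 93, 63, 45, 29, 19, 19, 19, 19, 20, 19, 19, 19, 19, 19, 19, 19, 19, 19, 19, 19, 18, 17, 17, 17, 24, 31, 44, 67, 89, 91, 92, 93, 94, 94, 94, 93, 93, 93, 93, 92, 91, 85, 80, 76, 74, 74, 82, 89, 91, 92, 92, 93, 94, 94, 94, 94, 95, 95, 94, 94, 93, 91, 91, 91, 91, 91, 91, 91, 91, 91, 92, 92, 90, 89, 84, 78, 73, 74, 74, 74, 74, 75, 76, 78, 83, 88]
395 [83, 86, 90, 93, 130, 171, 199, 201, 204, 205, 205, 206, 207, 207, 207, 206, 206, 206, 207, 206, 204, 194, 159, 124, 91, 58, 34, 33, 33, 33, 33, 33, 33, 33, 33, 33, 33, 33, 33, 32, 31, 29, 25, 20, 19, 18, 21, 33, 44, 58, 72, 82, 87, 91, 92, 91, 91, 92, 92, 93, 95, 96, 96, 97, 101, 105, 116, 129, 144, 163, 181, 191, 198, 202, 203, 204, 205, 206, 207, 206, 206, 206, 205, 206, 206, 207, 208, 209, 210, 211, 212, 212, 212, 212, 213, 201, 180, 155, 120, 86, 75, 74, 73, 74, 74, 74, 73, 73, 75, 76]
```

>>> servo_tool --deltas '[{"dx":-5.5,"dy":-6.5,"dz":0,"rx":0,"ry":0,"rz":0.1,"fingers":0.7},{"dx":0,"dy":0,"dz":0,"rx":0,"ry":0,"rz":0,"fingers":0.7},{"dx":0,"dy":0,"dz":0,"rx":0,"ry":0,"rz":0,"fingers":0.7},{"dx":0,"dy":0,"dz":0,"rx":0,"ry":0,"rz":0,"fingers":0.7},{"dx":0,"dy":0,"dz":0,"rx":0,"ry":0,"rz":0,"fingers":0},{"dx":0,"dy":0,"dz":0,"rx":0,"ry":0,"rz":0,"fingers":0},{"dx":0,"dy":0,"dz":0,"rx":0,"ry":0,"rz":0,"fingers":0},{"dx":0,"dy":0,"dz":20,"rx":0,"ry":0,"rz":0,"fingers":0}]'

```text
clock: 34.45
tcp_pos: [0.4375, 0.2437, 0.1692]
orientation: [-0.003, 0.321, 0.947, -0.002]
wrist_force: [1.1, 0.5, 0.7]
finger_gap: 0.0432
```

>>> servo_tool --deltas '[{"dx":0,"dy":0,"dz":40,"rx":0,"ry":0,"rz":0,"fingers":0},{"dx":20,"dy":-3,"dz":39,"rx":0,"ry":0,"rz":0.13,"fingers":0},{"dx":20,"dy":-4,"dz":0,"rx":0,"ry":0,"rz":0.13,"fingers":0},{"dx":20,"dy":-4,"dz":0,"rx":0,"ry":0,"rz":0.13,"fingers":0},{"dx":20,"dy":-4,"dz":0,"rx":0,"ry":0,"rz":0.13,"fingers":0},{"dx":20,"dy":-4,"dz":0,"rx":0,"ry":0,"rz":0.11,"fingers":0},{"dx":19,"dy":-4,"dz":0,"rx":0,"ry":0,"rz":0,"fingers":0},{"dx":0,"dy":0,"dz":0,"rx":0,"ry":0,"rz":0,"fingers":0}]'

```text
clock: 35.25
tcp_pos: [0.5604, 0.2208, 0.2498]
orientation: [-0.0, 0.012, 1.0, 0.0]
wrist_force: [-1.0, -1.4, 0.3]
finger_gap: 0.0426
```

>>> servo_tool --deltas '[{"dx":0,"dy":0,"dz":0,"rx":0,"ry":0,"rz":0,"fingers":0},{"dx":0,"dy":0,"dz":0,"rx":0,"ry":0,"rz":0,"fingers":0},{"dx":0,"dy":0,"dz":0,"rx":0,"ry":0,"rz":0,"fingers":0},{"dx":0,"dy":0,"dz":0,"rx":0,"ry":0,"rz":0,"fingers":0}]'

```text
clock: 35.65
tcp_pos: [0.5583, 0.2216, 0.2511]
orientation: [-0.0, 0.011, 1.0, 0.0]
wrist_force: [-0.6, 0.9, 0.6]
finger_gap: 0.0431
```

```bash
python3 - <<'E'
from h import *
d=wrist('w16');s=env.get_state(); print(np.round(s['tcp_pos']*1000,1),np.round(s['orientation'],4))
im=ortho(d,(.58,.2),-.023,.046,240,240,2.5); cv2.imwrite('pics/o16.png',im)
E
```

```text
[558.4 221.5 251.2] [1.000e-04 1.120e-02 9.999e-01 1.000e-04]
```

View pics/o16.png

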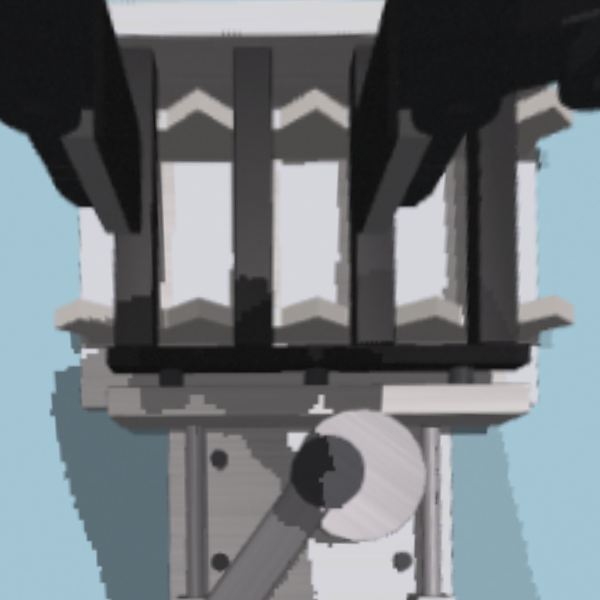

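View 16: the pad front is at y≈346 and touches all the rods, whose far ends are at the backstop. I'll measure how far the pad and the jaw each shifted.

```bash
python3 - <<'E'
import cv2,numpy as np
A=cv2.imread('pics/o13.png',0).astype(float);B=cv2.imread('pics/o16.png',0).astype(float)
def edge(I,a,b,lo,hi,sgn):
    p=cv2.GaussianBlur(I[:,a:b].mean(1).reshape(-1,1),(1,5),1.5).ravel(); g=np.diff(p)*sgn; i=lo+int(np.argmax(g[lo:hi])); w=np.clip(g[i-3:i+4],0,None); return round(float((w*np.arange(i-3,i+4)).sum()/w.sum()),1)
for a,b in [(170,190),(200,228),(400,430),(440,460),(505,520)]:
    print(a,'pad front',edge(A,a,b,350,375,-1),edge(B,a,b,335,360,-1),'pad low',edge(A,a,b,378,400,1),edge(B,a,b,360,378,1),'jaw back top',edge(A,a,b,400,418,1),edge(B,a,b,378,396,1),'jaw near',edge(A,a,b,425,445,-1),edge(B,a,b,400,425,-1), 'backstop',edge(A,a,b,20,50,-1),edge(B,a,b,20,50,-1))
E
```

```text
170 pad front 364.2 345.8 pad low 389.9 372.1 jaw back top 409.8 386.1 jaw near 438.2 414.4 backstop 33.9 34.8
200 pad front 364.2 345.7 pad low 390.2 372.0 jaw back top 410.2 393.5 jaw near 438.1 414.1 backstop 34.8 34.7
400 pad front 362.8 344.1 pad low 388.1 370.9 jaw back top 407.9 384.2 jaw near 436.8 412.8 backstop 39.9 44.3
440 pad front 362.0 343.4 pad low 387.1 369.9 jaw back top 407.2 383.7 jaw near 436.7 412.2 backstop 38.1 31.4
505 pad front 362.5 341.4 pad low 387.7 369.0 jaw back top 407.3 385.1 jaw near 435.4 411.9 backstop 23.2 26.3
```

Pad travel is 7.4 mm and jaw travel 9.5 mm, so the pad is pressed in about 2.1 mm. The clamp is done. Next I'll find the bar.

```bash
python3 - <<'E'
from h import *
d=save('top','t17')
for n in ['bar_grip','beaker','screwdriver']:
  for r in cut_out(n,'top')[:2]:
    p=cv2.findNonZero(r['region'].astype(np.uint8)); (u,v),wh,an=cv2.minAreaRect(p); box=cv2.boxPoints(((u,v),wh,an)); W=np.array([at(d,*q,.01)[:2]*1000 for q in box]); print(n,round(r['confidence'],2),np.round(W).tolist(),np.round(W.mean(0),1))
E
```

```text
bar_grip 0.89 [[494.0, -47.0], [519.0, -51.0], [477.0, -357.0], [453.0, -354.0]] [ 485.5 -202.3]
beaker 0.97 [[805.0, 16.0], [804.0, -55.0], [717.0, -53.0], [718.0, 18.0]] [761.  -18.5]
beaker 0.48 [[583.0, -29.0], [706.0, -47.0], [664.0, -326.0], [542.0, -306.0]] [ 623.8 -177. ]
```

>>> servo_tool --deltas '[{"dx":-6,"dy":-35,"dz":0,"rx":0,"ry":0,"rz":-0.14,"fingers":-0.2},{"dx":-6,"dy":-35,"dz":0,"rx":0,"ry":0,"rz":-0.14,"fingers":-0.2},{"dx":-6,"dy":-35,"dz":0,"rx":0,"ry":0,"rz":-0.14,"fingers":-0.2},{"dx":-6,"dy":-35,"dz":0,"rx":0,"ry":0,"rz":-0.14,"fingers":-0.2},{"dx":-6,"dy":-35,"dz":0,"rx":0,"ry":0,"rz":-0.14,"fingers":-0.2},{"dx":-6,"dy":-35,"dz":0,"rx":0,"ry":0,"rz":-0.14,"fingers":-0.2},{"dx":-6,"dy":-35,"dz":0,"rx":0,"ry":0,"rz":-0.14,"fingers":-0.2},{"dx":-6,"dy":-35,"dz":0,"rx":0,"ry":0,"rz":-0.14,"fingers":-0.2}]'

```text
clock: 36.7
tcp_pos: [0.5106, -0.0601, 0.2511]
orientation: [0.0, 0.543, 0.84, 0.0]
wrist_force: [1.2, 0.0, 0.7]
finger_gap: 0.0516
```

>>> servo_tool --deltas '[{"dx":-6,"dy":-35,"dz":0,"rx":0,"ry":0,"rz":-0.14,"fingers":-0.2},{"dx":-6,"dy":-35,"dz":0,"rx":0,"ry":0,"rz":-0.14,"fingers":-0.2},{"dx":-7,"dy":-35,"dz":0,"rx":0,"ry":0,"rz":-0.14,"fingers":-0.2},{"dx":-7,"dy":-35,"dz":0,"rx":0,"ry":0,"rz":-0.14,"fingers":-0.2},{"dx":0,"dy":0,"dz":0,"rx":0,"ry":0,"rz":0,"fingers":-0.2},{"dx":0,"dy":0,"dz":0,"rx":0,"ry":0,"rz":0,"fingers":-0.2},{"dx":0,"dy":0,"dz":0,"rx":0,"ry":0,"rz":0,"fingers":-0.2},{"dx":0,"dy":0,"dz":0,"rx":0,"ry":0,"rz":0,"fingers":-0.2}]'

```text
clock: 37.5
tcp_pos: [0.4851, -0.1976, 0.251]
orientation: [-0.0, 0.751, 0.66, 0.0]
wrist_force: [0.1, 0.1, 0.0]
finger_gap: 0.0517
```

```bash
python3 - <<'E'
from h import *
d=wrist('w18');s=env.get_state(); T=tcp(); print(np.round(s['tcp_pos']*1000,1),np.round(s['orientation'],4),'jaw yaw',np.arctan2(T[1,1],T[0,1]),s['finger_gap'])
for r in cut_out('bar_grip','wrist')[:2]:
    p=cv2.findNonZero(r['region'].astype(np.uint8)); print(r['confidence'],r['extent'])
im=ortho(d,(.51,-.19),-.135,.010,360,170,2.2); cv2.imwrite('pics/o18.png',im)
E
```

```text
[ 485.2 -197.6  251. ] [-0.000e+00  7.515e-01  6.598e-01  1.000e-04] jaw yaw -0.12974590062226396 0.05127493496258437
0.87 [247.4, 35.8, 270.7, 299.3]
0.73 [319.5, 14.2, 432.4, 266.1]
```

View pics/o18.png

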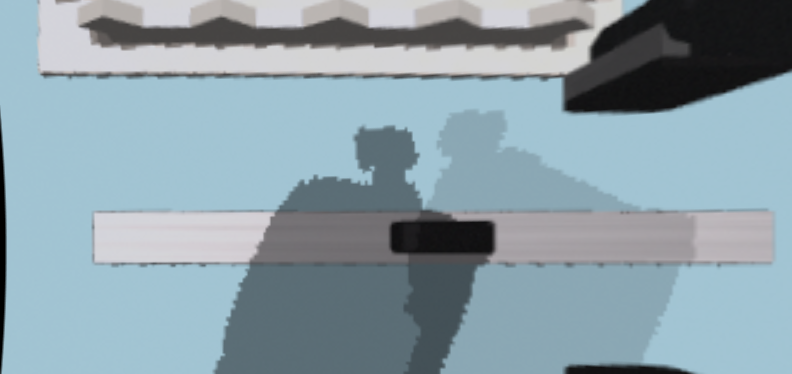

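View 18: the bar lies undisturbed, from px (93,237) to (774,237), with its centre at world (485,-203).

>>> servo_tool --deltas '[{"dx":0,"dy":-5,"dz":-40,"rx":0,"ry":0,"rz":0,"fingers":-0.2},{"dx":0,"dy":0,"dz":-40,"rx":0,"ry":0,"rz":0,"fingers":-0.2},{"dx":0,"dy":0,"dz":-40,"rx":0,"ry":0,"rz":0,"fingers":-0.2},{"dx":0,"dy":0,"dz":-25,"rx":0,"ry":0,"rz":0,"fingers":-0.2},{"dx":0,"dy":0,"dz":-10,"rx":0,"ry":0,"rz":0,"fingers":-0.2},{"dx":0,"dy":0,"dz":-3,"rx":0,"ry":0,"rz":0,"fingers":-0.2},{"dx":0,"dy":0,"dz":0,"rx":0,"ry":0,"rz":0,"fingers":-0.2},{"dx":0,"dy":0,"dz":0,"rx":0,"ry":0,"rz":0,"fingers":-0.2}]' --newtons 100

```text
clock: 38.4
tcp_pos: [0.4861, -0.2042, 0.0945]
orientation: [0.001, 0.752, 0.659, 0.0]
wrist_force: [0.7, -0.7, 0.6]
finger_gap: 0.051
```

>>> servo_tool --deltas '[{"dx":0,"dy":0,"dz":0,"rx":0,"ry":0,"rz":0,"fingers":1},{"dx":0,"dy":0,"dz":0,"rx":0,"ry":0,"rz":0,"fingers":1},{"dx":0,"dy":0,"dz":0,"rx":0,"ry":0,"rz":0,"fingers":1},{"dx":0,"dy":0,"dz":0,"rx":0,"ry":0,"rz":0,"fingers":1},{"dx":0,"dy":0,"dz":0,"rx":0,"ry":0,"rz":0,"fingers":1},{"dx":0,"dy":0,"dz":0,"rx":0,"ry":0,"rz":0,"fingers":1}]'

```text
clock: 39.0
tcp_pos: [0.4854, -0.204, 0.0941]
orientation: [0.001, 0.752, 0.659, 0.0]
wrist_force: [-1.2, 1.1, 5.1]
finger_gap: 0.0113
```

>>> servo_tool --deltas '[{"dx":0,"dy":0,"dz":10,"rx":0,"ry":0,"rz":0,"fingers":1},{"dx":0,"dy":0,"dz":30,"rx":0,"ry":0,"rz":0,"fingers":1},{"dx":0,"dy":0,"dz":40,"rx":0,"ry":0,"rz":0,"fingers":1},{"dx":0,"dy":0,"dz":40,"rx":0,"ry":0,"rz":-0.005,"fingers":1},{"dx":0,"dy":0,"dz":0,"rx":0,"ry":0,"rz":0,"fingers":1}]'

```text
clock: 39.5
tcp_pos: [0.4875, -0.2052, 0.2191]
orientation: [0.005, 0.754, 0.657, 0.002]
wrist_force: [1.6, -0.5, -2.5]
finger_gap: 0.0114
```

>>> servo_tool --deltas '[{"dx":20,"dy":4,"dz":0,"rx":0,"ry":0,"rz":0,"fingers":1},{"dx":25,"dy":5,"dz":0,"rx":0,"ry":0,"rz":0,"fingers":1},{"dx":25,"dy":5,"dz":0,"rx":0,"ry":0,"rz":0,"fingers":1},{"dx":25,"dy":5,"dz":0,"rx":0,"ry":0,"rz":0,"fingers":1},{"dx":25,"dy":5,"dz":0,"rx":0,"ry":0,"rz":0,"fingers":1},{"dx":20,"dy":3,"dz":0,"rx":0,"ry":0,"rz":0,"fingers":1},{"dx":0,"dy":0,"dz":0,"rx":0,"ry":0,"rz":0,"fingers":1},{"dx":0,"dy":0,"dz":0,"rx":0,"ry":0,"rz":0,"fingers":1}]'

```text
clock: 40.3
tcp_pos: [0.6243, -0.1763, 0.2116]
orientation: [-0.001, 0.754, 0.657, -0.001]
wrist_force: [0.0, -0.3, -2.3]
finger_gap: 0.011
```

>>> servo_tool --deltas '[{"dx":0,"dy":0,"dz":0,"rx":0,"ry":0,"rz":0,"fingers":1},{"dx":0,"dy":0,"dz":0,"rx":0,"ry":0,"rz":0,"fingers":1}]'

```text
clock: 40.5
tcp_pos: [0.624, -0.1769, 0.2128]
orientation: [-0.0, 0.754, 0.657, -0.0]
wrist_force: [0.7, 0.5, -2.2]
finger_gap: 0.0113
```

```bash
python3 - <<'E'
from h import *
d=wrist('w19');s=env.get_state(); T=tcp(); print(np.round(s['tcp_pos']*1000,1),np.round(s['orientation'],4),'jaw yaw',np.arctan2(T[1,1],T[0,1]),s['finger_gap'],s['wrist_force'])
zb=s['tcp_pos'][2]-.0941+.010
im=ortho(d,(.625,-.176),-.135,zb,360,60,2.2); g=cv2.cvtColor(im,cv2.COLOR_BGR2GRAY)
# bar colour: bright grey, low saturation; bench bluish
hsv=cv2.cvtColor(im,cv2.COLOR_BGR2HSV)
m=(hsv[...,1]<60)&(g>70)
for lx in range(60,396,1):
    pass
row=m[56:76].mean(0); on=np.where(row>.6)[0]; print('bar px',on.min(),on.max(),'ly',[-(on.min()/2.2-180),-(on.max()/2.2-180)])
cv2.imwrite('pics/o19.png',im)
w=d['img'][:,:,::-1]; t=read_camera('top')
for r in cut_out('bar_grip','top')[:1]:
    p=cv2.findNonZero(r['region'].astype(np.uint8)); box=cv2.boxPoints(cv2.minAreaRect(p)); W=np.array([at(t,*q,zb)[:2]*1000 for q in box]); print(r['confidence'],np.round(W).tolist(),np.round(W.mean(0),1))
E
```

```text
[ 624.2 -176.9  213. ] [-2.000e-04  7.541e-01  6.568e-01 -1.000e-04] jaw yaw -0.1376972418389993 0.01125616514853918 [-1.3180915  -0.04934195 -2.27470559]
bar px 114 542 ly [np.float64(128.1818181818182), np.float64(-66.36363636363635)]
0.61 [[633.0, -20.0], [660.0, -24.0], [627.0, -237.0], [599.0, -232.0]] [ 629.7 -128.2]
```

>>> servo_tool --deltas '[{"dx":1,"dy":0,"dz":-25,"rx":0,"ry":0,"rz":0,"fingers":1},{"dx":0,"dy":0,"dz":-15,"rx":0,"ry":0,"rz":0,"fingers":1},{"dx":0,"dy":0,"dz":-10,"rx":0,"ry":0,"rz":0,"fingers":1},{"dx":0,"dy":0,"dz":-8,"rx":0,"ry":0,"rz":0,"fingers":1},{"dx":0,"dy":0,"dz":-8,"rx":0,"ry":0,"rz":0,"fingers":1},{"dx":0,"dy":0,"dz":0,"rx":0,"ry":0,"rz":0,"fingers":1},{"dx":0,"dy":0,"dz":0,"rx":0,"ry":0,"rz":0,"fingers":1}]'

```text
clock: 41.35
tcp_pos: [0.6261, -0.1768, 0.1472]
orientation: [0.0, 0.754, 0.657, 0.0]
wrist_force: [-0.7, 0.6, -2.8]
finger_gap: 0.0111
```

>>> servo_tool --deltas '[{"dx":0,"dy":0,"dz":-3,"rx":0,"ry":0,"rz":0,"fingers":1},{"dx":0,"dy":0,"dz":-2,"rx":0,"ry":0,"rz":0,"fingers":1},{"dx":0,"dy":0,"dz":0,"rx":0,"ry":0,"rz":0,"fingers":1},{"dx":0,"dy":0,"dz":0,"rx":0,"ry":0,"rz":0,"fingers":1}]'

```text
clock: 41.75
tcp_pos: [0.6261, -0.1768, 0.1421]
orientation: [0.0, 0.754, 0.657, 0.0]
wrist_force: [0.4, 0.1, -2.4]
finger_gap: 0.0112
```

>>> servo_tool --deltas '[{"dx":0,"dy":0,"dz":-2,"rx":0,"ry":0,"rz":0,"fingers":1},{"dx":0,"dy":0,"dz":-1,"rx":0,"ry":0,"rz":0,"fingers":1},{"dx":0,"dy":0,"dz":0,"rx":0,"ry":0,"rz":0,"fingers":1},{"dx":0,"dy":0,"dz":0,"rx":0,"ry":0,"rz":0,"fingers":1}]'

```text
clock: 42.15
tcp_pos: [0.6261, -0.1767, 0.1421]
orientation: [0.001, 0.754, 0.657, 0.0]
wrist_force: [-5.7, 1.5, 14.0]
finger_gap: 0.0112
```

>>> servo_tool --deltas '[{"dx":0,"dy":0,"dz":2,"rx":0,"ry":0,"rz":0,"fingers":1},{"dx":0,"dy":0,"dz":0,"rx":0,"ry":0,"rz":0,"fingers":-0.3},{"dx":0,"dy":0,"dz":0,"rx":0,"ry":0,"rz":0,"fingers":-0.3},{"dx":0,"dy":0,"dz":0,"rx":0,"ry":0,"rz":0,"fingers":-0.3},{"dx":0,"dy":0,"dz":20,"rx":0,"ry":0,"rz":0,"fingers":-0.3},{"dx":0,"dy":0,"dz":40,"rx":0,"ry":0,"rz":0,"fingers":-0.3},{"dx":0,"dy":0,"dz":45,"rx":0,"ry":0,"rz":0,"fingers":-0.3},{"dx":0,"dy":0,"dz":0,"rx":0,"ry":0,"rz":0,"fingers":-0.3}]'

```text
clock: 42.95
tcp_pos: [0.6288, -0.1778, 0.2531]
orientation: [0.005, 0.754, 0.657, 0.003]
wrist_force: [0.8, 0.5, 0.5]
finger_gap: 0.0555
```

>>> servo_tool --deltas '[{"dx":0,"dy":0,"dz":0,"rx":0,"ry":0,"rz":0,"fingers":-0.3},{"dx":0,"dy":0,"dz":0,"rx":0,"ry":0,"rz":0,"fingers":-0.3},{"dx":0,"dy":0,"dz":0,"rx":0,"ry":0,"rz":0,"fingers":-0.3}]'

```text
clock: 43.25
tcp_pos: [0.6252, -0.1764, 0.244]
orientation: [-0.001, 0.754, 0.657, -0.001]
wrist_force: [0.5, -0.6, 0.1]
finger_gap: 0.0558
```

```bash
python3 - <<'E'
from h import *
d=wrist('w20');s=env.get_state(); print(np.round(s['tcp_pos']*1000,1),np.round(s['orientation'],4))
im=ortho(d,(.625,-.176),-.135,.058,370,130,2.1)
sc=read_camera('scene')['img'][:,:,::-1]
a=cv2.resize(sc[215:345,125:285],(390,317),interpolation=2); b=cv2.resize(sc[140:260,240:385],(383,317),interpolation=2)
out=np.zeros((600,777,3),np.uint8); out[:273]=im; out[273+5:273+5+317,:390]=a; out[278:595,390:773]=b
cv2.imwrite('pics/o20.png',out)
E
```

```text
[ 625.3 -176.4  244.1] [-1.400e-03  7.538e-01  6.571e-01 -7.000e-04]
```

View pics/o20.png

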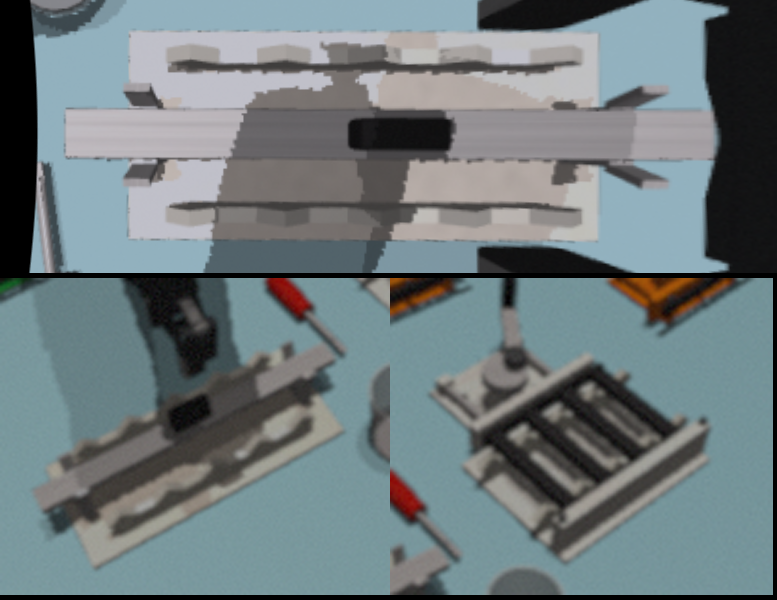

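View 20: the bar lies in both brackets, left end at px 64, so it is centred within about 1 mm. The scene crops show four rods clamped. Handing in.

```bash
python3 -c "
from workcell import job; print(job.hand_in())"
```

```text
the job is handed in; nothing more can be done
None
```

The job is done and handed in at about 43 s of robot time. I lifted the bar out and set it on the bench, then moved all four electrodes into the bed, one to a groove. I turned the cam lever about 0.8 rad and laid the bar back in its two brackets.

**Last checks**
- **Clamp:** Close-up pictures before and after the swing show the pad moved 7.4 mm and the jaw about 9.5 mm. That puts the pad about 2.1 mm into its springs, or 1.6–2.4 mm depending on which edge I use. All the rods moved up towards the backstop.
- **Bar:** It sits level in both brackets, centred to about 1 mm. I measured that from its one visible end, because the gripper hid the other. It had not been knocked aside when I picked it up again.
- **Bystanders:** The beaker and screwdriver were never touched on purpose. The screwdriver looked the same in the last picture, and I did not measure either one at the end.

**Disagreements**
- **Second rod:** It met the groove about 4 mm earlier than expected, at about 14 N. After release the picture showed it seated in its groove.
- **Position readings:** They took about 0.3 s to settle after each move, so some readings along the way were a few mm off.

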